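# Load the slide feeder and fit the stage inserts for a scanning run

## Robot

A 6-joint arm with a two-finger parallel gripper is mounted at the origin on the work surface. World frame = base frame: x ahead of the robot, y to its left, z up, the work surface at z = 0. Lengths are in m, angles in rad, forces in N, time in s.
With the tool pointing down it reaches from about 0.325 to 0.775 m from the base axis. Payload 5.5 kg.
Tool frame: the origin (TCP) lies midway between the tips of the shut fingers; the grasp point (between the pads) lies 19 mm behind it (arm.hold_point_z is the z of the grasp point in the tool frame, in m); z points along the fingers, y is the line along which they close (so a half turn about z gives the same grasp; the last joint's range is limited). The gripper opens to 85 mm and grips with 20 to 120 N. Pads are 22 mm wide; open, the fingers measure 114 mm over their backs; the gripper's body (76 mm by 85 mm) begins 54 mm behind the grasp point. The pads swing forward as they close: fully open they stand 13 mm farther back than shut.
Start: joints at [-0.057, 0.091, 1.231, -0, 1.82, -0.057], TCP at [0.6, -0, 0.231] pointing down, gripper open.
Joint ranges: [-2.87, 2.87], [-0.86, 2.18], [0.17, 2.46], [-1.51, 4.65], [0.06, 2.69], [-2.65, 2.65]. Speed limits (rad/s): [2.57, 2.57, 3.01, 3.14, 3.14, 3.14].

## Interface

Orientations are given as [roll, pitch, yaw] about the fixed x, y, z axes, in that order (R = Rz(yaw) Ry(pitch) Rx(roll)).
In Python, from rig import arm, optics gives the robot as it stands.
- The arm moves only by the shell command python3 -m crank 'ROWS' [OPENING]. ROWS is JSON, a list of rows, each an object with "xyz": the shift along the tool's x, y, z in mm, a list of three; "rot": the turn, a rotation vector about the tool's x, y, z in rad, a list of three. In form: [{"xyz": [dx, dy, dz], "rot": [rx, ry, rz]}, ...]. A call has 1 to 8 rows; each row is the pose to reach, as a shift and turn from the pose commanded when the call began, along the tool's axes at that moment; what a row does not reach only later rows make up. A row lasts 1/12 s, in which the tool goes at most 41.7 mm and 7.16 degrees, less where a joint would pass 70% of its speed; a pose out of reach is approached as far as the arm can. A call with a gripper value outside its range is refused whole. OPENING is the closure, from 0 (fully open) to 1 (shut), set as the call begins (- or left out, the last holds). The fingers move at their own pace and stop on an object; the grip force is fixed at half the most. Time passes only in rows, so rows that repeat a pose let the fingers close. It gives the time, the measured TCP pose, the force, the opening and the grip force at its end, in the units of the state.
- arm.state(): the state, without advancing time (a new reading comes with each control period).
- optics.grab_frame(name): name is "scene" or "side" or "wrist"; returns a dict with "img" (420x560x3 uint8, red, green, blue), "z_map" (420x560 float32, m along the optical axis (not along the pixel's ray), 0 where there is no reading), "camera_matrix" (3x3 intrinsics, pixels), "dist" ([k1, k2, p1, p2, k3] as OpenCV has them; the pictures are not rectified), "R" (3x3) and "t" (3): a world point X has camera coordinates R X + t; the wrist camera has in their place "hand_eye" (4x4, takes a point from camera to tool coordinates, whose origin is the TCP and whose axes are the flange's). Camera axes: x right, y down, z forward; pixel columns grow to the right and rows downward; lengths in m; the calibration is good to about 2 mm. A picture is of the moment at which its call begins: read the wrist's pose just before it.
- arm.close_job(): hands the job in; it is judged then, once.
The state is a dict: "t": time; "qpos": joint angles; "joint_vel": joint speeds; "tau": joint torques, N m; "eef_pos": TCP position; "orientation": TCP orientation; "force": force on the tool from outside, world axes, zero at the start; "wrist_torque": the same for the moment, N m; "opening": finger opening in m; "grasp_force": force on a finger pad.
Only numpy, scipy, OpenCV 4.12 (cv2) and the standard library are available. Lean on these libraries where they do the work, as an engineer would, in place of code of your own. Each camera call takes 0.05 s, during which the arm holds its last target. There are 200 camera calls.

## Task

Set up the microscope for a slide-scanning run: lay the round and the square calibration insert fully down in the matching recesses of the grey stage plate, and slide every slide carrier lying on the bench into the tilted feeder tube, all with their orange ends facing uphill. When all the carriers are in the tube, slide the red gate fully shut behind them; leave the jar, dish, tip box and objective where they stand.

Things in the scene. Friction and masses are not known exactly. Their poses are not given: they have to be found in the camera images.
- tube: Tilted feeder tube, a slotted aluminium rail sloping 25 degrees on a fixed stand, low end nearer the robot. Origin: floor of the channel, mid-width, at the mouth of the covered part, 168 mm above the bench. x uphill along the floor, y to the left looking uphill, z square to the floor. Covered from x -322 mm (end stop) to 0; inside 48 mm wide (58 mm at the mouth), 17 mm high; slippery; holds five carriers.
- tube_slot (a point): A point inside the covered tube, mid-width on the floor, 60 mm downhill of the mouth; axes of the tube. The cover is two clear lips, underside 17 mm, top 21 mm above the floor, leaving a 24 mm slot open along the middle for the carriers' fins.
- tray (a point): Open loading tray uphill of the mouth: point on its floor, mid-width, 48 mm uphill of the mouth; axes of the tube. Floor continues level with the tube's to 85 mm uphill of the mouth; side guides 12 mm high flare from 51 to 70 mm apart between 18 and 85 mm. A carrier let go here slides down by itself to the end stop or to the carrier before it.
- carrier1: Slide carrier: white flat body 60 x 44 x 14 mm (x, y, z), on it an upright blue-grey grip fin, 40 mm long along x, 12 mm thick in y, from 14 to 46 mm high, centred. The +x end (15 mm) is orange. About 70 g. Origin: centre of its underside, z up. May be absent.
- carrier2: Slide carrier: white flat body 60 x 44 x 14 mm (x, y, z), on it an upright blue-grey grip fin, 40 mm long along x, 12 mm thick in y, from 14 to 46 mm high, centred. The +x end (15 mm) is orange. About 70 g. Origin: centre of its underside, z up. May be absent.
- carrier3: Slide carrier: white flat body 60 x 44 x 14 mm (x, y, z), on it an upright blue-grey grip fin, 40 mm long along x, 12 mm thick in y, from 14 to 46 mm high, centred. The +x end (15 mm) is orange. About 70 g. Origin: centre of its underside, z up. May be absent.
- carrier4: Slide carrier: white flat body 60 x 44 x 14 mm (x, y, z), on it an upright blue-grey grip fin, 40 mm long along x, 12 mm thick in y, from 14 to 46 mm high, centred. The +x end (15 mm) is orange. About 70 g. Origin: centre of its underside, z up. May be absent.
- carrier5: Slide carrier: white flat body 60 x 44 x 14 mm (x, y, z), on it an upright blue-grey grip fin, 40 mm long along x, 12 mm thick in y, from 14 to 46 mm high, centred. The +x end (15 mm) is orange. About 70 g. Origin: centre of its underside, z up. May be absent.
- gate (a joint): Red sliding gate at the mouth of the tube: 0 m open (parked on the tube's +y side), 0.055 m fully shut (blade across the mouth). It moves along the tube's -y as the value grows, needs about 2 N and stays where it is left; starts at 0 to 0.006 m.
- gate_grip (a point): Top centre of the gate's red upright tab, 22 mm along the tube's x, 14 mm along its y, standing square to the tube floor from 16 to 60 mm above it (this point at 60 mm). Moves with the gate: at tube x 9 mm, y 72 mm when open, y 17 mm when shut. Axes of the tube.
- stage_hole0 (a point): Round recess in the grey stage plate (250 x 140 x 26 mm, fixed flat on the bench): 94 mm diameter, 8 mm deep, black floor. Point: its centre at the plate's top, 26 mm above the bench. x along the plate towards the square recess, z up.
- stage_hole1 (a point): Square recess in the same plate: 80 x 80 mm, 8 mm deep, black floor, sides along x and y. Point: its centre at the plate's top; same axes, 122 mm from the round one.
- disc: Round aluminium calibration insert, 90 mm diameter, 12 mm thick, on it an upright black grip fin, 40 mm long along x, 12 mm thick in y, from 12 to 46 mm high, centred. About 150 g. Origin: centre of its underside, z up.
- square: Square aluminium calibration insert, 76 x 76 x 12 mm, sides along x and y, on it an upright black grip fin, 40 mm long along x, 12 mm thick in y, from 12 to 46 mm high, centred. About 150 g. Origin: centre of its underside, z up.
- objective: Steel microscope objective standing on the bench, 34 mm diameter, 52 mm high; bystander. Origin: centre of its underside.
- dish: Shallow clear dish, 90 mm diameter, 18 mm high; bystander. Origin: centre of its underside.
- tipbox: Blue pipette tip box 75 x 110 x 50 mm; bystander. Origin: centre of its underside.
- reagent: Amber glass jar, 48 mm diameter, 85 mm high; bystander. Origin: centre of its underside.

How it is judged:
By the outcome, as a careful person would: the job done as asked, in the order asked, and still so for the second after the job is handed in, with the robot touching nothing.
Of carrier1, carrier2, carrier3, carrier4, carrier5 only 4 to 5 are there at a start; the rules pass over those that are not, and their reading is None.
At some moment in a run one of carrier1, carrier2, carrier3, carrier4, carrier5, disc, square may be knocked a few centimetres aside while the robot is not near it.
It also fails if it takes over 200 s, if anything falls off the work surface, if the arm or the gripper's body presses on something with over 40 N, if the wrist force passes 120 N, or if a joint passes its speed limit or range.

## Working session

There is one attempt and no reset: what is moved stays moved. The work goes in short steps, Python scripts to look and compute and a shell command to move; the robot and the scene stay as the last step left them, time stands still between calls to the robot, and variables do not carry over. Pictures are saved under pics/ and viewed, at most 14 in all, crops included, and the job is handed in when it is done.

```bash
ls; mkdir -p pics
cat > h.py <<'E'
import numpy as np, cv2
from rig import arm, optics
from scipy.spatial.transform import Rotation as Ro
def pts(name):
    s=arm.state(); f=optics.grab_frame(name)
    z=f["z_map"]; K=np.array(f["camera_matrix"]); d=np.array(f["dist"],float)
    h,w=z.shape; u,v=np.meshgrid(np.arange(w),np.arange(h))
    n=cv2.undistortPoints(np.stack([u,v],-1).reshape(-1,1,2).astype(np.float64),K,d).reshape(h,w,2)
    P=np.dstack([n[...,0]*z,n[...,1]*z,z])
    if "R" in f: W=(P-np.array(f["t"]))@np.array(f["R"])
    else:
        H=np.array(f["hand_eye"]); T=P@H[:3,:3].T+H[:3,3]
        R=Ro.from_euler('xyz',s["orientation"]).as_matrix(); W=T@R.T+np.array(s["eef_pos"])
    W[z==0]=np.nan
    return f["img"],W
def save(name,img): cv2.imwrite(name,cv2.cvtColor(img,cv2.COLOR_RGB2BGR))
E
python3 - <<'E'
from h import *
for n in ["scene","side","wrist"]:
    i,W=pts(n); save(f"pics/{n}0.png",i); np.savez(f"/tmp/{n}0.npz",i=i,W=W)
s=arm.state(); print(s)
E
```

```text
pics
{'t': 0.15, 'qpos': array([-5.67134377e-02,  9.17231694e-02,  1.23160954e+00, -2.31086002e-05,
        1.81980221e+00, -5.67042014e-02]), 'joint_vel': array([-1.56441314e-03, -2.87277127e-03, -5.01387992e-03, -4.52058581e-04,
       -5.31102214e-04,  5.08984172e-06]), 'tau': array([ 1.18562282e-03, -4.59372532e+01, -4.18527281e+01, -2.23398712e-05,
        9.54780931e-03, -9.16542831e-06]), 'eef_pos': array([ 5.99788259e-01, -5.46108462e-06,  2.30388152e-01]), 'orientation': array([-3.14005159e+00, -6.50377538e-05,  1.57078136e+00]), 'force': array([-0.7471893 , -0.15483972, -0.62118303]), 'wrist_torque': array([ 0.04714596,  0.01333093, -0.00983158]), 'grasp_force': 0.0, 'opening': 0.08594113135277116}
```

View pics/scene0.png

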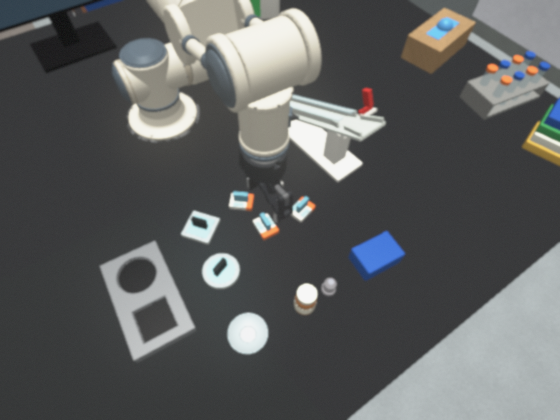

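View pics/side0.png

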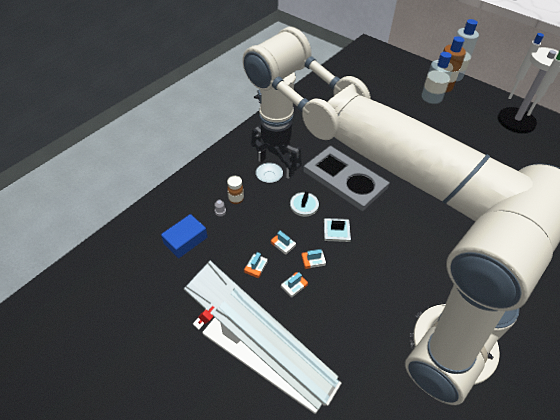

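The side view shows four carriers (about 283,241; 314,258; 256,264; 294,284), the disc (305,203), the square (338,229), the stage plate (345,178), and the tube with its red gate tab (205,317).

Run:
```python
from h import *
for n in ["scene","side"]:
    D=np.load(f"/tmp/{n}0.npz"); i=D["i"].astype(int);W=D["W"]
    z=W[...,2]; m=(np.hypot(W[...,0],W[...,1])<0.95)&(W[...,0]>0.1)
    hsv=cv2.cvtColor(D["i"],cv2.COLOR_RGB2HSV)
    masks={"bench-up":m&(z>0.006)&(z<0.07),"fin":m&(z>0.03)&(z<0.058),"orange":m&(hsv[...,0]<18)&(hsv[...,0]>4)&(hsv[...,1]>130)&(z<0.05)&(i.max(2)>120),"red":m&((hsv[...,0]<4)|(hsv[...,0]>174))&(hsv[...,1]>150)&(z>0.1)}
    for k,q in masks.items():
        N,L,st,c=cv2.connectedComponentsWithStats(q.astype(np.uint8))
        for j in range(1,N):
            if st[j,4]<8: continue
            p=W[L==j]; xy=p[:,:2]; C,(a,b),th=cv2.minAreaRect((xy*1000).astype(np.float32))
            print(n,k,st[j,4],"px",c[j].round(),"mean",(p.mean(0)*1000).round(),"rect",np.round(C),round(a),round(b),round(th),"zmax",round(np.percentile(p[:,2],95)*1000))
```

```text
scene bench-up 623 px [419.  56.] mean [276. 863.  39.] rect [274. 863.] 133 21 15 zmax 67
scene bench-up 26 px [293. 101.] mean [236. 344.  62.] rect [235. 345.] 11 32 83 zmax 69
scene bench-up 1880 px [322. 150.] mean [412. 325.  18.] rect [391. 333.] 258 103 5 zmax 53
scene bench-up 41 px [176. 133.] mean [103.  -1.   9.] rect [103.  -2.] 7 61 3 zmax 12
scene bench-up 361 px [241. 200.] mean [434.  28.  23.] rect [429.  30.] 60 46 51 zmax 47
scene bench-up 322 px [302. 208.] mean [547. 150.  22.] rect [541. 152.] 45 62 15 zmax 47
scene bench-up 761 px [200. 226.] mean [ 442. -102.   17.] rect [436. -98.] 77 84 37 zmax 45
scene bench-up 377 px [265. 225.] mean [536.  39.  21.] rect [531.  42.] 45 62 85 zmax 47
scene bench-up 1593 px [375. 255.] mean [766. 209.  45.] rect [762. 217.] 110 76 84 zmax 52
scene bench-up 6569 px [146. 301.] mean [ 547. -299.   23.] rect [ 536. -297.] 141 253 85 zmax 28
scene bench-up 999 px [220. 270.] mean [ 577. -120.   16.] rect [ 574. -118.] 88 89 43 zmax 45
scene bench-up 201 px [328. 286.] mean [762.  67.  34.] rect [760.  70.] 32 29 46 zmax 52
sce
[... 3394 characters left out ...]
134.] 41 14 80 zmax 47
side fin 68 px [229. 334.] mean [444. 363.  45.] rect [446. 363.] 49 5 10 zmax 56
side fin 833 px [320. 387.] mean [199. 325.  46.] rect [205. 320.] 79 92 4 zmax 56
side orange 39 px [274. 239.] mean [558.  52.   9.] rect [562.  48.] 18 37 39 zmax 15
side orange 86 px [305. 260.] mean [444.  50.   9.] rect [447.  45.] 15 60 47 zmax 15
side orange 103 px [252. 271.] mean [535. 177.  10.] rect [539. 176.] 53 19 9 zmax 16
side orange 8 px [295. 273.] mean [442. 101.   2.] rect [443. 102.] 8 13 34 zmax 13
side orange 41 px [303. 281.] mean [404. 111.  13.] rect [405. 111.] 16 24 84 zmax 23
side red 135 px [205. 316.] mean [454. 411. 211.] rect [457. 398.] 34 41 13 zmax 228
```

View pics/wrist0.png

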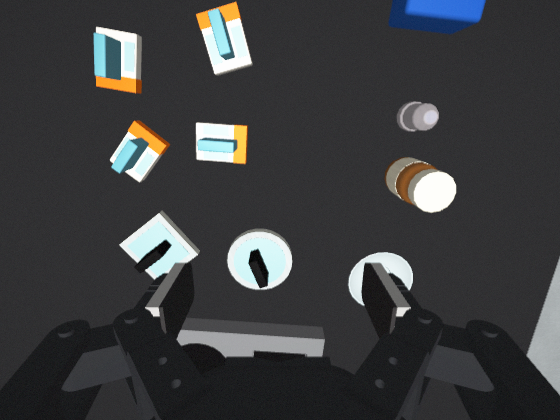

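The wrist view shows four carriers, both inserts and the jar, objective and tip box. I now have positions and orange-end directions for everything on the bench. Next I move to look at the tray.

```bash
python3 -m crank '[{"xyz":[40,-20,-34],"rot":[0,0,0]},{"xyz":[70,-35,-60],"rot":[0,0,0]},{"xyz":[100,-50,-85],"rot":[0,0,0]},{"xyz":[130,-65,-110],"rot":[0,0,0]},{"xyz":[160,-80,-136],"rot":[0,0,0]},{"xyz":[200,-100,-170],"rot":[0,0,0]},{"xyz":[200,-100,-170],"rot":[0,0,0]},{"xyz":[200,-100,-170],"rot":[0,0,0]}]' 0
python3 - <<'E'
from h import *
i,W=pts("wrist"); save("pics/wrist1.png",i); np.savez("/tmp/wrist1.npz",i=i,W=W)
E
```

```text
t: 0.82
eef_pos: [0.4981, 0.2036, 0.4066]
orientation: [3.135, -0.004, 1.576]
force: [-0.2, 0.7, 0.5]
opening: 0.0851
grasp_force: 0.0
```

View pics/wrist1.png

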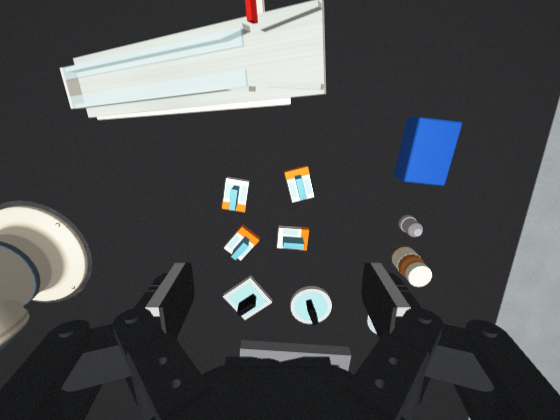

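The picture confirms four carriers. It also shows the whole tube: mouth at column 247, tray end at 325, red tab at (251,10).

Run:
```python
from h import *
D=np.load("/tmp/wrist1.npz");i=D["i"];W=D["W"]
def samp(W,u0,u1,v0,v1): return W[v0:v1,u0:u1].reshape(-1,3)
p=samp(W,260,315,30,75); p=p[~np.isnan(p).any(1)]
A=np.c_[p[:,:2],np.ones(len(p))]; c=np.linalg.lstsq(A,p[:,2],rcond=None)[0]; r=p[:,2]-A@c
print("tray slope",np.degrees(np.arctan(np.hypot(*c[:2]))),"dir",np.degrees(np.arctan2(c[1],c[0])),r.std())
p2=samp(W,120,235,66,70);p3=samp(W,100,240,5,110)
psi=np.arctan2(c[1],c[0])
for psi in [psi]:
  pass
# floor plane with both tray and slot
q=np.vstack([p,p2]); A=np.c_[q[:,:2],np.ones(len(q))]
for _ in range(4):
    c=np.linalg.lstsq(A,q[:,2],rcond=None)[0]; r=q[:,2]-A@c; k=abs(r)<0.004; q=q[k];A=A[k]
psi=np.arctan2(c[1],c[0]); print(len(q),np.degrees(np.arctan(np.hypot(*c[:2]))),np.degrees(psi))
# ortho map height above floor
n=np.array([-c[0],-c[1],1]);n/=np.linalg.norm(n)
ex=np.array([np.cos(psi),np.sin(psi),0]); ex-=n*(ex@n);ex/=np.linalg.norm(ex);ey=np.cross(n,ex)
# point on floor with z=.168 closest to (0.46,0.335)
t0=np.array([.46,.335]);  t0=t0+c[:2]*(0.168-(c[0]*t0[0]+c[1]*t0[1]+c[2]))/(c[:2]@c[:2]); o=np.r_[t0,.168]; print("o",o)
X=(W.reshape(-1,3)-o); L=np.c_[X@ex,X@ey,X@n]; k=(abs(L[:,2]-.03)<.05)&(abs(L[:,1])<.12)&(abs(L[:,0]+.1)<.3)
L=L[k]; col=i.reshape(-1,3)[k]
np.savez("/tmp/tube.npz",o=o,ex=ex,ey=ey,n=n)
M=np.zeros((240,600,3),np.uint8); M[(120-L[:,1]*1000).astype(int).clip(0,239),(400+L[:,0]*1000).astype(int).clip(0,599)]=col[:,::-1]
H=np.zeros((240,600),np.uint8); H[(120-L[:,1]*1000).astype(int).clip(0,239),(400+L[:,0]*1000).astype(int).clip(0,599)]=(60+L[:,2]*2500).clip(0,255)
M=cv2.dilate(M,np.ones((3,3)));H=cv2.dilate(H,np.ones((3,3)))
cv2.imwrite("pics/tube.png",np.vstack([M,cv2.cvtColor(H,cv2.COLOR_GRAY2BGR)]))
```

```text
tray slope 24.995061826929213 dir 4.66942858292975 0.0008551438806245549
2888 25.016750897467034 4.663496190654256
o [0.46833518 0.33567993 0.168     ]
```

View pics/tube.png

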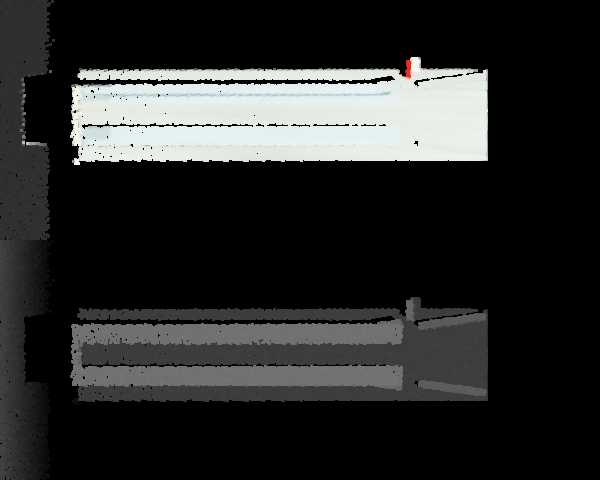

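The map puts the mouth at about x=+2 mm and the slot centre at about y=+5 mm in my provisional frame. I'll pin those down numerically and plan the disc pick.

Run:
```python
from h import *
T=np.load("/tmp/tube.npz");o,ex,ey,n=[T[k] for k in("o","ex","ey","n")]
W=np.load("/tmp/wrist1.npz")["W"].reshape(-1,3);X=W-o;L=np.c_[X@ex,X@ey,X@n]*1000
W2=np.load("/tmp/side0.npz")["W"].reshape(-1,3);X=W2-o;L2=np.c_[X@ex,X@ey,X@n]*1000
for nm,L in(("wrist",L),("side",L2)):
  for a,b in((-250,-200),(-150,-100),(-60,-20)):
    k=(L[:,0]>a)&(L[:,0]<b)&(abs(L[:,1])<40); l=L[k]
    lip=l[(l[:,2]>15)&(l[:,2]<26)]; 
    yl=lip[:,1]; up=yl[yl>5]; lo=yl[yl<5]
    print(nm,a,"lips y",[np.percentile(up,[2,98]).round(1) if len(up) else 0,np.percentile(lo,[2,98]).round(1) if len(lo) else 0],"zlip",np.median(lip[:,2]).round(1))
  k=(L[:,2]>16)&(L[:,2]<26)&(abs(L[:,1]-4)<28)&(L[:,0]>-60)&(L[:,0]<30); print("lip end x",np.percentile(L[k,0],[98,99.5]))
  k=(abs(L[:,2])<4)&(abs(L[:,1]-4)<25)&(L[:,0]>40)&(L[:,0]<120); print("floor end x",np.percentile(L[k,0],[98,99.8]),"z",np.median(L[k,2]))
  for a in (30,45,60,75):
    k=(abs(L[:,0]-a)<5)&(L[:,2]>9)&(L[:,2]<15)&(abs(L[:,1])<60);y=L[k,1]; print("guides",a,np.sort(y[y<0])[-3:].round(1),np.sort(y[y>0])[:3].round(1))
s=arm.state(); print(s["eef_pos"],s["orientation"])
# world-frame measurement of objects with new wrist view
W=np.load("/tmp/wrist1.npz")["W"]; z=W[...,2]
m=(W[...,0]>.35)&(W[...,0]<.65)&(W[...,1]<.25)&(z>.036)&(z<.056)
m[250:, :210]=0; m[250:,355:]=0; m[330:]=0
N,Lb,st,c=cv2.connectedComponentsWithStats(m.astype(np.uint8))
for j in range(1,N):
    if st[j,4]<15: continue
    p=W[Lb==j]; C,(a,b),th=cv2.minAreaRect((p[:,:2]*1000).astype(np.float32)); print(st[j,4],c[j].round(),np.round(C,1),round(a,1),round(b,1),round(th,1))
```

```text
wrist -250 lips y [array([16.9, 34.6]), array([-25.1,  -7.5])] zlip 21.0
wrist -150 lips y [array([17. , 34.6]), array([-24.9,  -7.4])] zlip 21.0
wrist -60 lips y [array([17.1, 34.8]), array([-24.9,  -7.2])] zlip 21.0
lip end x [1.17739815 1.64444061]
floor end x [86.12116994 86.47730795] z -0.006805517819820262
guides 30 [-22.6 -22.4 -22.3] [31.8 32.1 32.1]
guides 45 [-24.1 -23.9 -23.8] [34.1 34.1 34.3]
guides 60 [-26.6 -26.4 -26.4] [35.9 36.  36.2]
guides 75 [-28.2 -28.  -27.9] [38.  38.1 38.2]
side -250 lips y [array([16.7, 35. ]), array([-25.5,  -7.2])] zlip 19.1
side -150 lips y [array([16.1, 34.7]), array([-25.9,  -7.4])] zlip 19.3
side -60 lips y [array([16.7, 34.5]), array([-24.7,  -6. ])] zlip 18.6
lip end x [-1.14642481 -0.15220517]
floor end x [84.17168764 85.0302902 ] z -2.320609567624194
guides 30 [-23.3 -23.  -21.3] [33.8 35.3 35.3]
guides 45 [-24.  -23.6 -23.2] [36.3 36.3 38.4]
guides 60 [-28.1 -26.2 -26.1] [38.8 41.8 42.8]
guides 75 [-28.7 -28.2 -26.6] [39.9 40.1 41.3]
[0.49924896 0.20191184 0.40409977] [ 3.13691065e+00 -1.74819718e-03  1.57464435e+00]
158 [300. 188.] [541.9 153.1] 11.9 39.7 15.1
159 [233. 198.] [420.8 133.1] 39.7 12.2 80.8
153 [239. 249.] [428.6  31.2] 40.7 12.2 50.9
165 [293. 244.] [530.6  42.8] 12.5 38.6 86.3
150 [246. 307.] [437.6 -99.2] 40.0 13.6 35.1
119 [312. 315.] [ 574.4 -117.3] 11.7 42.0 20.3
```

Tube origin comes out at about (0.469, 0.3406, 0.168) with yaw 4.66°. Next I go over the stage to measure recesses and inserts with the same camera.

```bash
python3 -m crank '[{"xyz":[-40,1,3],"rot":[0,0,0]},{"xyz":[-80,3,6],"rot":[0,0,0]},{"xyz":[-120,4,10],"rot":[0,0,0]},{"xyz":[-160,6,13],"rot":[0,0,0]},{"xyz":[-200,7,16],"rot":[0,0,0]},{"xyz":[-240,8,20],"rot":[0,0,0]},{"xyz":[-280,9,22],"rot":[0,0,0]},{"xyz":[-320,10,25],"rot":[0,0,0]}]'
python3 -m crank '[{"xyz":[-40,2,3],"rot":[0,0,0]},{"xyz":[-80,4,6],"rot":[0,0,0]},{"xyz":[-120,5,10],"rot":[0,0,0]},{"xyz":[-160,6,13],"rot":[0,0,0]},{"xyz":[-200,8,16],"rot":[0,0,0]},{"xyz":[-260,10,20],"rot":[0,0,0]},{"xyz":[-260,10,20],"rot":[0,0,0]},{"xyz":[-260,10,20],"rot":[0,0,0]}]'
python3 -m crank '[{"xyz":[0,0,0],"rot":[0,0,0]},{"xyz":[0,0,0],"rot":[0,0,0]},{"xyz":[0,0,0],"rot":[0,0,0]},{"xyz":[0,0,0],"rot":[0,0,0]}]'
cat >> h.py <<'E'
def fins(W,excl=None,zr=(.036,.056),xr=(.3,.68),yr=(-.25,.25)):
    z=W[...,2]; m=(W[...,0]>xr[0])&(W[...,0]<xr[1])&(W[...,1]>yr[0])&(W[...,1]<yr[1])&(z>zr[0])&(z<zr[1])
    N,Lb,st,c=cv2.connectedComponentsWithStats(m.astype(np.uint8)); out=[]
    for j in range(1,N):
        if st[j,4]<25: continue
        p=W[Lb==j]; C,(a,b),th=cv2.minAreaRect((p[:,:2]*1000).astype(np.float32))
        out.append((c[j].round(),np.round(C,1),round(a,1),round(b,1),round(th if a>b else th+90,1)))
    return out
E
python3 - <<'E'
from h import *
i,W=pts("wrist"); save("pics/wrist2.png",i); np.savez("/tmp/wrist2.npz",i=i,W=W)
s=arm.state();print(s["eef_pos"],s["orientation"])
for f in fins(W): print(*f)
z=W[...,2]
for nm,zr in(("floor",(.012,.0215)),("top",(.022,.031))):
    m=(W[...,0]>.38)&(W[...,0]<.7)&(W[...,1]>-.4)&(W[...,1]<-.19)&(z>zr[0])&(z<zr[1])
    N,Lb,st,c=cv2.connectedComponentsWithStats(m.astype(np.uint8))
    for j in range(1,N):
        if st[j,4]<200: continue
        p=(W[Lb==j][:,:2]*1000).astype(np.float32); print(nm,st[j,4],c[j].round(),cv2.minAreaRect(p),cv2.minEnclosingCircle(p), "z",np.median(W[Lb==j][:,2]))
E
```

```text
t: 1.53
eef_pos: [0.5093, -0.1232, 0.3744]
orientation: [-3.139, -0.0, 1.569]
force: [0.3, 0.7, 0.5]
opening: 0.0853
grasp_force: 0.0
t: 2.2
eef_pos: [0.5182, -0.3856, 0.3508]
orientation: [-3.135, -0.003, 1.564]
force: [0.1, 0.6, -0.6]
opening: 0.0853
grasp_force: 0.0
t: 2.53
eef_pos: [0.5202, -0.3788, 0.3571]
orientation: [3.141, 0.001, 1.572]
force: [0.5, -0.5, -0.5]
opening: 0.0855
grasp_force: 0.0
[ 0.52021389 -0.37884499  0.3571872 ] [3.14056328e+00 7.87328066e-04 1.57229710e+00]
floor 3058 [250. 104.] ((477.5805969238281, -291.88812255859375), (92.94096374511719, 92.24407196044922), 0.33946725726127625) ((477.74200439453125, -292.2936706542969), 47.03684997558594) z 0.018870001036380396
floor 2775 [329. 111.] ((599.8226318359375, -302.036865234375), (80.31963348388672, 79.75392150878906), 85.40572357177734) ((599.9176025390625, -302.0727844238281), 55.20037841796875) z 0.01899060567258537
top 9979 [289. 104.] ((537.608154296875, -296.9890441894531), (140.2965850830078, 250.64743041992188), 85.39827728271484) ((537.6690063476562, -297.2816467285156), 142.3484344482422) z 0.026517522896482126
```

View pics/wrist2.png

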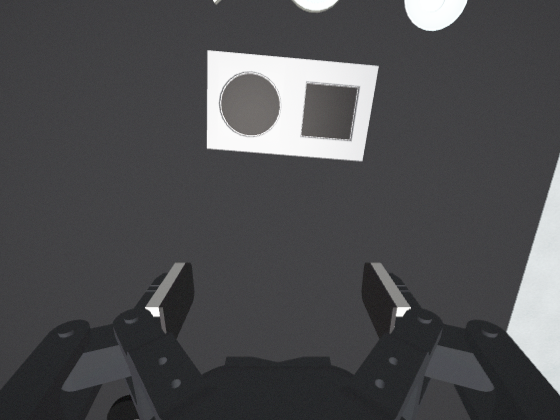

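The recesses are at round (477.7,-292.0) and square (599.8,-302.0), with plate yaw -4.6°. They appear at pixels (250,104) and (329,111). Going to the disc.

```bash
python3 -m crank '[{"xyz":[261,54,250],"rot":[0,0,-0.347]},{"xyz":[261,54,250],"rot":[0,0,-0.347]},{"xyz":[261,54,250],"rot":[0,0,-0.347]},{"xyz":[261,54,250],"rot":[0,0,-0.347]},{"xyz":[261,54,250],"rot":[0,0,-0.347]},{"xyz":[261,54,250],"rot":[0,0,-0.347]},{"xyz":[261,54,250],"rot":[0,0,-0.347]},{"xyz":[261,54,250],"rot":[0,0,-0.347]}]' 0
python3 -m crank '[{"xyz":[0,0,0],"rot":[0,0,0]},{"xyz":[0,0,0],"rot":[0,0,0]},{"xyz":[0,0,0],"rot":[0,0,0]},{"xyz":[0,0,0],"rot":[0,0,0]}]'
python3 - <<'E'
from h import *
i,W=pts("wrist"); save("pics/wrist3.png",i); np.savez("/tmp/wrist3.npz",i=i,W=W)
s=arm.state();print(s["eef_pos"],s["orientation"])
for f in fins(W): print(*f)
i,W=pts("side")
for f in fins(W): print(*f)
E
```

```text
t: 3.25
eef_pos: [0.5692, -0.1396, 0.1277]
orientation: [3.14, 0.001, 1.919]
force: [-0.4, 0.4, -0.3]
opening: 0.0852
grasp_force: 0.0
t: 3.58
eef_pos: [0.57, -0.1429, 0.1307]
orientation: [3.139, 0.003, 1.917]
force: [-0.0, -0.1, -0.3]
opening: 0.0853
grasp_force: 0.0
[ 0.57004938 -0.14318396  0.13067747] [3.13866394e+00 2.64391810e-03 1.91669161e+00]
[129. 102.] [437.1 -99.9] 40.5 12.3 37.1
[293. 184.] [ 573.8 -117.7] 11.5 39.7 110.8
[305. 197.] [ 572.8 -116.4] 12.6 43.9 109.0
[338. 223.] [435.  -98.9] 39.6 14.4 38.6
[284. 236.] [528.8  43.6] 14.0 42.3 176.3
[315. 253.] [427.6  32.2] 38.5 14.5 49.0
[256. 259.] [540.6 153.7] 12.0 42.1 104.7
[295. 278.] [419.2 132.9] 39.5 14.1 77.8
```

View pics/wrist3.png

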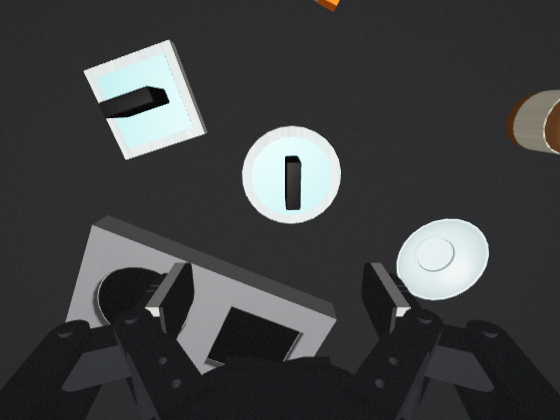

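The view shows the disc at (291,175), the square at (145,100) and the plate below. I'll descend over the disc fin and grip.

```bash
cat >> h.py <<'E'
def delta(xyz,th):
    "tool-frame shift (mm) and z turn (rad) from the present pose to a tool-down pose"
    s=arm.state(); R=Ro.from_euler('xyz',s["orientation"]).as_matrix(); t=np.arctan2(R[1,0],R[0,0])
    R0=(Ro.from_euler('z',t)*Ro.from_euler('x',np.pi)).as_matrix()
    d=R0.T@(np.array(xyz)-s["eef_pos"])*1000; dth=(np.radians(th)-t+np.pi)%(2*np.pi)-np.pi
    print("shift",d.round(1),"rotz",round(-dth,3),"tilt err",np.round(R[2,:2],4))
E
python3 -m crank '[{"xyz":[23,12,60],"rot":[0,0,-0.017]},{"xyz":[23,12,60],"rot":[0,0,-0.017]},{"xyz":[23,12,90],"rot":[0,0,-0.017]},{"xyz":[23,12,112],"rot":[0,0,-0.017]},{"xyz":[23,12,112],"rot":[0,0,-0.017]},{"xyz":[23,12,112],"rot":[0,0,-0.017]},{"xyz":[23,12,112],"rot":[0,0,-0.017]},{"xyz":[23,12,112],"rot":[0,0,-0.017]}]' 0
python3 -m crank '[{"xyz":[0,0,0],"rot":[0,0,0]},{"xyz":[0,0,0],"rot":[0,0,0]},{"xyz":[0,0,0],"rot":[0,0,0]},{"xyz":[0,0,0],"rot":[0,0,0]},{"xyz":[0,0,0],"rot":[0,0,0]},{"xyz":[0,0,0],"rot":[0,0,0]},{"xyz":[0,0,0],"rot":[0,0,0]},{"xyz":[0,0,0],"rot":[0,0,0]}]' 1
python3 - <<'E'
from h import *
delta((.4777,-.300,.12),109.8)
E
```

```text
t: 4.35
eef_pos: [0.5744, -0.1171, 0.0193]
orientation: [3.138, 0.003, 1.934]
force: [0.8, -0.6, -0.2]
opening: 0.0854
grasp_force: 0.0
t: 5.02
eef_pos: [0.5729, -0.1162, 0.0164]
orientation: [3.141, 0.0, 1.935]
force: [0.2, 0.9, 1.4]
opening: 0.0114
grasp_force: 60.2
shift [-137.8 -154.4 -103.6] rotz 0.018 tilt err [-0.0002  0.0003]
```

Grip is good at 11.4 mm. Lift and carry to above the round recess.

```bash
python3 -m crank '[{"xyz":[0,0,-40],"rot":[0,0,0]},{"xyz":[0,0,-70],"rot":[0,0,0]},{"xyz":[-35,-39,-80],"rot":[0,0,0]},{"xyz":[-64,-72,-80],"rot":[0,0,0]},{"xyz":[-90,-100,-80],"rot":[0,0,0]},{"xyz":[-115,-130,-80],"rot":[0,0,0]},{"xyz":[-128,-154,-80],"rot":[0,0,0]},{"xyz":[-128,-154,-80],"rot":[0,0,0]}]'
python3 -m crank '[{"xyz":[0,0,0],"rot":[0,0,0]},{"xyz":[0,0,0],"rot":[0,0,0]},{"xyz":[0,0,0],"rot":[0,0,0]},{"xyz":[0,0,0],"rot":[0,0,0]},{"xyz":[0,0,0],"rot":[0,0,0]},{"xyz":[0,0,0],"rot":[0,0,0]},{"xyz":[0,0,0],"rot":[0,0,0]},{"xyz":[0,0,0],"rot":[0,0,0]}]'
cat >> h.py <<'E'
def held(zlo,zhi,name):
    "circle/rect of the held insert's top: points zlo..zhi (mm) below/above TCP, in world"
    i,W=pts("wrist"); save(name,i); s=arm.state(); c=s["eef_pos"]
    m=(np.hypot(W[...,0]-c[0],W[...,1]-c[1])<.07)&(W[...,2]-c[2]>zlo/1e3)&(W[...,2]-c[2]<zhi/1e3)
    return i,W,m,s
E
python3 - <<'E'
from h import *
i,W,m,s=held(-12,1,"pics/wrist4.png"); np.savez("/tmp/wrist4.npz",i=i,W=W)
print(s["eef_pos"],s["orientation"],s["opening"],m.sum())
N,Lb,st,c=cv2.connectedComponentsWithStats(m.astype(np.uint8)); j=1+np.argmax(st[1:,4]); p=W[Lb==j]
print(st[j],c[j],np.median(p[:,2])); h=cv2.convexHull((p[:,:2]*1000).astype(np.float32)); print(cv2.minEnclosingCircle(h),cv2.fitEllipse(h))
E
```

```text
t: 5.68
eef_pos: [0.4705, -0.2955, 0.0957]
orientation: [-3.138, 0.001, 1.929]
force: [0.3, 0.2, -1.9]
opening: 0.0111
grasp_force: 59.7
t: 6.35
eef_pos: [0.4746, -0.2903, 0.0962]
orientation: [-3.142, -0.0, 1.936]
force: [0.1, 0.3, -0.9]
opening: 0.0113
grasp_force: 59.7
[ 0.47454727 -0.29045936  0.09624388] [-3.14155900e+00  4.91345904e-05  1.93523331e+00] 0.011396843892515792 11227
[  198   183   160   119 11227] [277.41453639 236.37881892] 0.09274262332248011
((474.6382751464844, -292.1509704589844), 45.032814025878906) ((474.6961975097656, -292.1351623535156), (89.40509033203125, 89.44290924072266), 76.6651840209961)
```

View pics/wrist4.png

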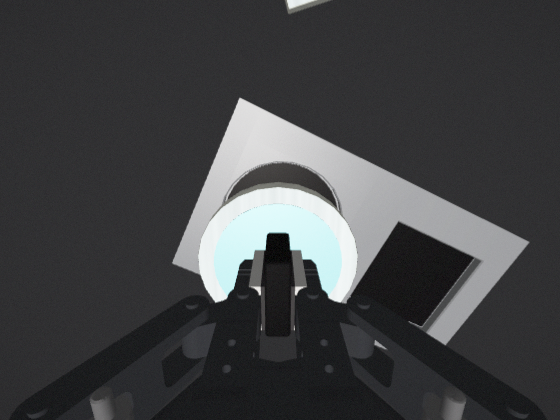

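The held disc is centred at (474.7,-292.1). It needs +3.0 mm in x to sit over the recess. Lower to just above the plate, re-measure, then seat.

```bash
python3 -m crank '[{"xyz":[-1,2.8,20],"rot":[0,0,0]},{"xyz":[-1,2.8,40],"rot":[0,0,0]},{"xyz":[-1,2.8,50],"rot":[0,0,0]},{"xyz":[-1,2.8,50],"rot":[0,0,0]},{"xyz":[-1,2.8,50],"rot":[0,0,0]},{"xyz":[-1,2.8,50],"rot":[0,0,0]},{"xyz":[-1,2.8,50],"rot":[0,0,0]},{"xyz":[-1,2.8,50],"rot":[0,0,0]}]'
python3 - <<'E'
from h import *
i,W,m,s=held(-12,1,"pics/tmp.png")
N,Lb,st,c=cv2.connectedComponentsWithStats(m.astype(np.uint8)); j=1+np.argmax(st[1:,4]); p=W[Lb==j]
print(s["eef_pos"],cv2.minEnclosingCircle((p[:,:2]*1000).astype(np.float32)))
z=W[...,2];q=(z>.010)&(z<.0215)&(np.hypot(W[...,0]-.6,W[...,1]+.302)<.065)
N,Lb,st,c=cv2.connectedComponentsWithStats(q.astype(np.uint8))
for j in range(1,N):
  if st[j,4]>500: print("sq floor",st[j],cv2.minAreaRect((W[Lb==j][:,:2]*1000).astype(np.float32)))
E
```

```text
t: 7.07
eef_pos: [0.478, -0.2911, 0.0477]
orientation: [3.14, 0.002, 1.935]
force: [0.7, 0.1, -0.8]
opening: 0.011
grasp_force: 59.7
[ 0.47784723 -0.2909844   0.04744672] ((478.11993408203125, -293.09661865234375), 45.12953567504883)
sq floor [ 384  247  136  109 7805] ((602.6411743164062, -294.1415100097656), (62.11808395385742, 78.00487518310547), 85.10245513916016)
```

```bash
python3 -m crank '[{"xyz":[1,0,3],"rot":[0,0,0]},{"xyz":[1,0,5],"rot":[0,0,0]},{"xyz":[1,0,7],"rot":[0,0,0]},{"xyz":[1,0,9],"rot":[0,0,0]},{"xyz":[1,0,11],"rot":[0,0,0]},{"xyz":[1,0,12],"rot":[0,0,0]},{"xyz":[1,0,12],"rot":[0,0,0]},{"xyz":[1,0,12],"rot":[0,0,0]}]'
```

```text
t: 7.78
eef_pos: [0.477, -0.2897, 0.0344]
orientation: [3.142, 0.0, 1.935]
force: [-1.8, 0.8, 1.6]
opening: 0.0107
grasp_force: 60.0
```

Seated: z=0.0344 as expected, with low force. Release and rise.

```bash
python3 -m crank '[{"xyz":[0,0,0],"rot":[0,0,0]},{"xyz":[0,0,0],"rot":[0,0,0]},{"xyz":[0,0,0],"rot":[0,0,0]},{"xyz":[0,0,-20],"rot":[0,0,0]},{"xyz":[0,0,-60],"rot":[0,0,0]},{"xyz":[0,0,-100],"rot":[0,0,0]},{"xyz":[0,0,-100],"rot":[0,0,0]},{"xyz":[0,0,-100],"rot":[0,0,0]}]' 0
python3 - <<'E'
from h import *
delta((.413,-.118,.134),37)
i,W=pts("wrist")
m=(np.hypot(W[...,0]-.478,W[...,1]+.292)<.036)&(W[...,2]<.06)
h,e=np.histogram(W[m][:,2]*1000,bins=np.arange(14,52,2)); print(dict(zip(e,h)))
E
```

```text
t: 8.45
eef_pos: [0.4786, -0.2907, 0.1383]
orientation: [3.137, 0.006, 1.935]
force: [0.5, 0.2, -0.8]
opening: 0.0854
grasp_force: 0.0
shift [184.8   0.2   4.3] rotz 1.289 tilt err [-0.0062  0.0043]
{np.int64(14): np.int64(0), np.int64(16): np.int64(0), np.int64(18): np.int64(0), np.int64(20): np.int64(0), np.int64(22): np.int64(0), np.int64(24): np.int64(0), np.int64(26): np.int64(0), np.int64(28): np.int64(155), np.int64(30): np.int64(3421), np.int64(32): np.int64(389), np.int64(34): np.int64(7), np.int64(36): np.int64(11), np.int64(38): np.int64(2), np.int64(40): np.int64(12), np.int64(42): np.int64(10), np.int64(44): np.int64(6), np.int64(46): np.int64(11), np.int64(48): np.int64(8)}
```

Disc top reads 30 mm, so it is seated. On to the square.

```bash
python3 -m crank '[{"xyz":[26,0,0],"rot":[0,0,0.12]},{"xyz":[52,0,1],"rot":[0,0,0.24]},{"xyz":[80,0,1],"rot":[0,0,0.36]},{"xyz":[105,0,2],"rot":[0,0,0.48]},{"xyz":[130,0,2],"rot":[0,0,0.60]},{"xyz":[160,0,3],"rot":[0,0,0.72]},{"xyz":[185,0,4],"rot":[0,0,0.84]},{"xyz":[185,0,4],"rot":[0,0,0.96]}]' 0
python3 -m crank '[{"xyz":[0,0,0],"rot":[0,0,0.12]},{"xyz":[0,0,0],"rot":[0,0,0.24]},{"xyz":[0,0,0],"rot":[0,0,0.329]},{"xyz":[0,0,0],"rot":[0,0,0.329]},{"xyz":[0,0,0],"rot":[0,0,0.329]},{"xyz":[0,0,0],"rot":[0,0,0.329]},{"xyz":[0,0,0],"rot":[0,0,0.329]}]'
python3 - <<'E'
from h import *
i,W=pts("wrist")
for f in fins(W,yr=(-.2,.08)):
    print(*f)
m=(np.hypot(W[...,0]-.437,W[...,1]+.1)<.075)&(W[...,2]<.018)&(W[...,2]>.006)
print(cv2.minAreaRect((W[m][:,:2]*1000).astype(np.float32)))
s=arm.state();print(s["eef_pos"],np.degrees(s["orientation"]))
delta((.437,-.0995,.0165),37)
E
```

```text
t: 9.17
eef_pos: [0.4093, -0.1133, 0.1281]
orientation: [-3.137, -0.001, 0.972]
force: [-1.3, -0.0, 0.4]
opening: 0.0857
grasp_force: 0.0
t: 9.75
eef_pos: [0.4109, -0.1168, 0.1296]
orientation: [-3.141, 0.001, 0.648]
force: [0.7, -0.4, 0.3]
opening: 0.0852
grasp_force: 0.0
[129.  75.] [428.6  30.5] 40.2 12.6 50.4
[281. 173.] [ 437.3 -100. ] 39.6 11.9 37.6
((437.25848388671875, -100.14472961425781), (75.75784301757812, 76.0670394897461), 37.13785171508789)
[ 0.41099897 -0.11678852  0.12983278] [-1.79967201e+02  2.06932377e-02  3.70770105e+01]
shift [ 31.2   1.9 113.3] rotz 0.001 tilt err [-0.0004 -0.0006]
```

```bash
python3 -m crank '[{"xyz":[31,2.5,40],"rot":[0,0,0]},{"xyz":[31,2.5,70],"rot":[0,0,0]},{"xyz":[31,2.5,95],"rot":[0,0,0]},{"xyz":[31,2.5,113],"rot":[0,0,0]},{"xyz":[31,2.5,113],"rot":[0,0,0]},{"xyz":[31,2.5,113],"rot":[0,0,0]},{"xyz":[31,2.5,113],"rot":[0,0,0]}]' 0
python3 -m crank '[{"xyz":[0,0,0],"rot":[0,0,0]},{"xyz":[0,0,0],"rot":[0,0,0]},{"xyz":[0,0,0],"rot":[0,0,0]},{"xyz":[0,0,0],"rot":[0,0,0]},{"xyz":[0,0,0],"rot":[0,0,0]},{"xyz":[0,0,0],"rot":[0,0,0]},{"xyz":[0,0,0],"rot":[0,0,0]}]' 1
python3 - <<'E'
from h import *
delta((.596,-.302,.096),-4.6)
E
```

```text
t: 10.38
eef_pos: [0.4382, -0.1004, 0.0188]
orientation: [3.14, -0.001, 0.646]
force: [0.1, 0.3, 0.8]
opening: 0.0858
grasp_force: 0.0
t: 10.97
eef_pos: [0.4376, -0.1002, 0.0176]
orientation: [3.141, -0.0, 0.646]
force: [0.7, -1.0, 5.7]
opening: 0.0109
grasp_force: 61.1
shift [  5.  256.5 -78.4] rotz 0.726 tilt err [0.0004 0.0006]
```

```bash
python3 -m crank '[{"xyz":[0,0,-40],"rot":[0,0,0]},{"xyz":[0,0,-78],"rot":[0,0,0]},{"xyz":[1,40,-78],"rot":[0,0,0.12]},{"xyz":[2,80,-78],"rot":[0,0,0.24]},{"xyz":[3,120,-78],"rot":[0,0,0.36]},{"xyz":[4,160,-78],"rot":[0,0,0.48]},{"xyz":[4,200,-78],"rot":[0,0,0.6]},{"xyz":[5,230,-78],"rot":[0,0,0.726]}]'
python3 -m crank '[{"xyz":[0,0,0],"rot":[0,0,0]},{"xyz":[0,0,0],"rot":[0,0,0]},{"xyz":[0,0,0],"rot":[0,0,0]},{"xyz":[0,0,0],"rot":[0,0,0]},{"xyz":[0,0,0],"rot":[0,0,0]},{"xyz":[0,0,0],"rot":[0,0,0]}]'
python3 - <<'E'
from h import *
i,W,m,s=held(-12,1,"pics/wrist5.png")
N,Lb,st,c=cv2.connectedComponentsWithStats(m.astype(np.uint8)); j=1+np.argmax(st[1:,4]); p=W[Lb==j]
print(s["eef_pos"],np.degrees(s["orientation"]),cv2.minAreaRect((p[:,:2]*1000).astype(np.float32)),np.median(p[:,2]))
delta((.5998,-.302,.05),-4.6)
z=W[...,2];q=(z>.010)&(z<.0215)&(np.hypot(W[...,0]-.6,W[...,1]+.302)<.065)
print(q.sum(),cv2.minAreaRect((W[q][:,:2]*1000).astype(np.float32)) if q.sum()>50 else "")
E
```

```text
t: 11.63
eef_pos: [0.5807, -0.2833, 0.0939]
orientation: [3.141, 0.001, -0.086]
force: [0.6, 0.6, -1.2]
opening: 0.0113
grasp_force: 59.9
t: 12.13
eef_pos: [0.5797, -0.28, 0.0961]
orientation: [3.141, -0.001, -0.078]
force: [-0.3, -0.2, -0.6]
opening: 0.011
grasp_force: 59.9
[ 0.57974537 -0.28014286  0.09602236] [ 1.79976094e+02 -5.61743729e-02 -4.48022276e+00] ((584.2218017578125, -280.74298095703125), (76.55936431884766, 67.43124389648438), 85.8889389038086) 0.09121627741966015
shift [21.7 20.2 46. ] rotz 0.002 tilt err [0.001  0.0004]
5862 ((598.6438598632812, -302.3094482421875), (80.56626892089844, 79.94120788574219), 85.5296630859375)
```

View pics/wrist5.png

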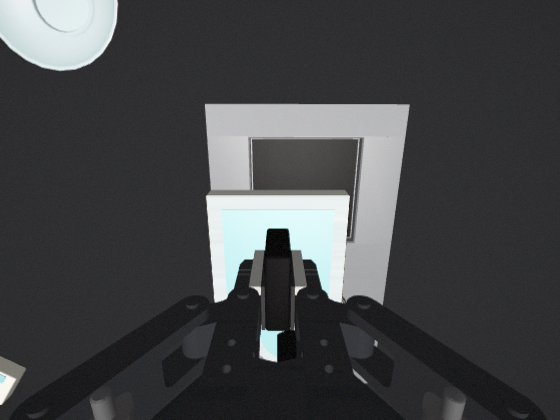

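The held square centre is at (579.9,-280.4). The recess, seen from this same orientation, is at (598.6,-302.3). Shift and lower, then re-check.

```bash
python3 -m crank '[{"xyz":[20.3,20.4,0],"rot":[0,0,0.005]},{"xyz":[20.3,20.4,20],"rot":[0,0,0.005]},{"xyz":[20.3,20.4,40],"rot":[0,0,0.005]},{"xyz":[20.3,20.4,48],"rot":[0,0,0.005]},{"xyz":[20.3,20.4,48],"rot":[0,0,0.005]},{"xyz":[20.3,20.4,48],"rot":[0,0,0.005]},{"xyz":[20.3,20.4,48],"rot":[0,0,0.005]},{"xyz":[20.3,20.4,48],"rot":[0,0,0.005]}]'
python3 - <<'E'
from h import *
i,W,m,s=held(-12,1,"pics/wrist6.png")
N,Lb,st,c=cv2.connectedComponentsWithStats(m.astype(np.uint8)); j=1+np.argmax(st[1:,4]); p=W[Lb==j]
(cx,cy),(a,b),th=cv2.minAreaRect((p[:,:2]*1000).astype(np.float32)); print(cx,cy,a,b,th)
t=np.radians(th-90); print("centre",cx+np.cos(t)*(b/2-38),cy+np.sin(t)*(b/2-38),s["eef_pos"],np.degrees(s["orientation"]))
E
```

```text
t: 12.85
eef_pos: [0.5991, -0.3029, 0.0492]
orientation: [3.14, -0.002, -0.084]
force: [0.1, -0.3, -1.5]
opening: 0.0109
grasp_force: 59.9
603.7861328125 -303.7640380859375 76.29991912841797 66.92442321777344 85.33180236816406
centre 599.263397564405 -303.39472878716373 [ 0.59904175 -0.30293428  0.04898111] [ 1.79942469e+02 -1.26253502e-01 -4.81351788e+00]
```

```bash
python3 -m crank '[{"xyz":[-0.3,-1,2],"rot":[0,0,0]},{"xyz":[-0.3,-1,4],"rot":[0,0,0]},{"xyz":[-0.3,-1,6],"rot":[0,0,0]},{"xyz":[-0.3,-1,8],"rot":[0,0,0]},{"xyz":[-0.3,-1,10],"rot":[0,0,0]},{"xyz":[-0.3,-1,12],"rot":[0,0,0]},{"xyz":[-0.3,-1,13],"rot":[0,0,0]},{"xyz":[-0.3,-1,13],"rot":[0,0,0]}]'
```

```text
t: 13.57
eef_pos: [0.5983, -0.3018, 0.0357]
orientation: [3.141, -0.001, -0.084]
force: [-3.2, 1.1, 5.1]
opening: 0.0112
grasp_force: 60.8
```

Seated at z=0.0357. Release, rise, check, and head for the carrier at (531,43).

```bash
python3 -m crank '[{"xyz":[0,0,0],"rot":[0,0,0]},{"xyz":[0,0,0],"rot":[0,0,0]},{"xyz":[0,0,0],"rot":[0,0,0]},{"xyz":[0,0,-20],"rot":[0,0,0]},{"xyz":[0,0,-60],"rot":[0,0,0]},{"xyz":[0,0,-100],"rot":[0,0,0]},{"xyz":[0,0,-100],"rot":[0,0,0]},{"xyz":[0,0,-100],"rot":[0,0,0]}]' 0
python3 - <<'E'
from h import *
i,W=pts("wrist")
m=(np.hypot(W[...,0]-.6,W[...,1]+.302)<.036)&(W[...,2]<.06)
h,e=np.histogram(W[m][:,2]*1000,bins=np.arange(14,52,4)); print(h,e)
i,W=pts("side"); np.savez("/tmp/side1.npz",i=i,W=W); save("pics/side1.png",i)
for f in fins(W): print(*f)
delta((.496,.045,.134),-4.5)
E
```

```text
t: 14.23
eef_pos: [0.5999, -0.3027, 0.1389]
orientation: [3.138, -0.007, -0.084]
force: [-1.0, -1.1, -0.2]
opening: 0.0852
grasp_force: 0.0
[   0    0    0  336 3654   12   20   18   17] [14 18 22 26 30 34 38 42 46 50]
[284. 236.] [529.7  42.9] 13.8 39.5 175.4
[315. 252.] [429.   30.9] 38.6 16.6 45.2
[256. 259.] [540.9 153.2] 12.9 41.8 106.8
[295. 278.] [419.6 132.9] 41.0 13.1 82.6
shift [-130.9 -336.8   -0.4] rotz -0.006 tilt err [-0.0005 -0.0002]
```

Square top also reads 30 mm, so both inserts are in. Moving to the carrier.

```bash
python3 -m crank '[{"xyz":[-15,-38,0],"rot":[0,0,-0.006]},{"xyz":[-30,-76,0],"rot":[0,0,-0.006]},{"xyz":[-44,-114,0],"rot":[0,0,-0.006]},{"xyz":[-60,-152,0],"rot":[0,0,-0.006]},{"xyz":[-74,-190,0],"rot":[0,0,-0.006]},{"xyz":[-89,-228,0],"rot":[0,0,-0.006]},{"xyz":[-104,-266,0],"rot":[0,0,-0.006]},{"xyz":[-118,-304,0],"rot":[0,0,-0.006]}]' 0
python3 -m crank '[{"xyz":[-13,-33,0],"rot":[0,0,0]},{"xyz":[-13,-33,0],"rot":[0,0,0]},{"xyz":[-13,-33,0],"rot":[0,0,0]},{"xyz":[-13,-33,0],"rot":[0,0,0]},{"xyz":[-13,-33,0],"rot":[0,0,0]},{"xyz":[-13,-33,0],"rot":[0,0,0]}]'
cat > look.py <<'E'
import sys
from h import *
# look.py x y zTCP: refine the fin near x,y and give the shift to grip it
x,y,zt=map(float,sys.argv[1:4]); i,W=pts("wrist")
for px,C,a,b,th in fins(W):
    if np.hypot(C[0]-x,C[1]-y)>60: continue
    s=arm.state(); t=np.degrees(np.arctan2(*Ro.from_euler('xyz',s["orientation"]).as_matrix()[1::-1,0]))
    th=th+180*round((t-th)/180); print(px,C,a,b,th); delta((C[0]/1e3,C[1]/1e3,zt/1e3),th)
E
python3 look.py 531 43 20
```

```text
t: 15.0
eef_pos: [0.5042, 0.0128, 0.1317]
orientation: [3.142, 0.004, -0.079]
force: [0.2, 1.1, 0.4]
opening: 0.0854
grasp_force: 0.0
t: 15.5
eef_pos: [0.4959, 0.0438, 0.1335]
orientation: [3.141, 0.001, -0.08]
force: [0.2, 1.0, 0.3]
opening: 0.0849
grasp_force: 0.0
[275. 168.] [531.1  42.4] 11.3 39.5 -4.400000000000006
shift [ 35.1  -1.4 113.7] rotz -0.003 tilt err [-0.0009  0.0003]
```

```bash
python3 -m crank '[{"xyz":[35,-1.4,40],"rot":[0,0,0]},{"xyz":[35,-1.4,70],"rot":[0,0,0]},{"xyz":[35,-1.4,95],"rot":[0,0,0]},{"xyz":[35,-1.4,113],"rot":[0,0,0]},{"xyz":[35,-1.4,113],"rot":[0,0,0]},{"xyz":[35,-1.4,113],"rot":[0,0,0]},{"xyz":[35,-1.4,113],"rot":[0,0,0]}]' 0
python3 -m crank '[{"xyz":[0,0,0],"rot":[0,0,0]},{"xyz":[0,0,0],"rot":[0,0,0]},{"xyz":[0,0,0],"rot":[0,0,0]},{"xyz":[0,0,0],"rot":[0,0,0]},{"xyz":[0,0,0],"rot":[0,0,0]},{"xyz":[0,0,0],"rot":[0,0,0]},{"xyz":[0,0,0],"rot":[0,0,0]}]' 1
python3 -m crank '[{"xyz":[0,0,-40],"rot":[0,0,0]},{"xyz":[0,0,-80],"rot":[0,0,0]},{"xyz":[0,0,-120],"rot":[0,0,0]},{"xyz":[0,0,-160],"rot":[0,0,0]},{"xyz":[0,0,-200],"rot":[0,0,0]},{"xyz":[0,0,-240],"rot":[0,0,0]},{"xyz":[0,0,-240],"rot":[0,0,0]},{"xyz":[0,0,-240],"rot":[0,0,0]}]'
cat > place.py <<'E'
import sys
from h import *
# place.py sign xt yt zt : TCP at tube coords (mm), tool x = sign*uphill, tool z = -tube z
sg,xt,yt,zt=map(float,sys.argv[1:5]); ps=np.radians(4.66)
Rt=(Ro.from_euler('z',ps)*Ro.from_euler('y',-np.radians(25))).as_matrix(); O=np.array([.469,.3406,.168])
s=arm.state(); R=Ro.from_euler('xyz',s["orientation"]).as_matrix()
G=np.c_[sg*Rt[:,0],-sg*Rt[:,1],-Rt[:,2]]; p=O+Rt@np.array([xt,yt,zt])/1e3
print("target",p.round(4),"shift",(R.T@(p-s["eef_pos"])*1000).round(1),"rot",Ro.from_matrix(R.T@G).as_rotvec().round(3), "now in tube",(Rt.T@(s["eef_pos"]-O)*1000).round(1),"qpos",np.round(s["qpos"],2))
E
python3 place.py 1 48 0 90
```

```text
t: 16.13
eef_pos: [0.5318, 0.0432, 0.0229]
orientation: [-3.141, -0.002, -0.079]
force: [0.5, -0.6, 0.1]
opening: 0.0856
grasp_force: 0.0
t: 16.72
eef_pos: [0.531, 0.0438, 0.0216]
orientation: [-3.142, -0.001, -0.078]
force: [-0.5, -0.1, -0.3]
opening: 0.0109
grasp_force: 58.4
t: 17.38
eef_pos: [0.5318, 0.0438, 0.2647]
orientation: [-3.141, -0.006, -0.078]
force: [-0.5, 0.6, -1.7]
opening: 0.0106
grasp_force: 58.6
target [0.4744 0.341  0.2699] shift [ -80.4 -291.9   -5.5] rot [ 0.035  0.429 -0.157] now in tube [  75.8 -301.    71.4] qpos [ 0.02 -0.08  1.35 -0.    1.87  1.67]
```

```bash
python3 -m crank '[{"xyz":[-10,-38,0],"rot":[0,0,0]},{"xyz":[-20,-76,0],"rot":[0,0,0]},{"xyz":[-30,-110,-1],"rot":[0.009,0.107,-0.039]},{"xyz":[-40,-145,-2],"rot":[0.017,0.214,-0.078]},{"xyz":[-50,-180,-3],"rot":[0.026,0.32,-0.117]},{"xyz":[-60,-218,-4],"rot":[0.035,0.429,-0.157]},{"xyz":[-70,-255,-5],"rot":[0.035,0.429,-0.157]},{"xyz":[-80,-292,-5],"rot":[0.035,0.429,-0.157]}]'
python3 -m crank '[{"xyz":[0,0,0],"rot":[0,0,0]},{"xyz":[0,0,0],"rot":[0,0,0]},{"xyz":[0,0,0],"rot":[0,0,0]},{"xyz":[0,0,0],"rot":[0,0,0]},{"xyz":[0,0,0],"rot":[0,0,0]}]'
python3 place.py 1 48 0 24
```

```text
t: 18.05
eef_pos: [0.4709, 0.3419, 0.2627]
orientation: [3.14, -0.428, 0.084]
force: [1.0, -0.0, 0.1]
opening: 0.011
grasp_force: 58.8
t: 18.47
eef_pos: [0.4746, 0.3397, 0.266]
orientation: [-3.141, -0.43, 0.079]
force: [0.6, -0.9, -0.4]
opening: 0.0104
grasp_force: 58.9
target [0.5022 0.3433 0.21  ] shift [ 2.  -1.4 62.4] rot [ 0.001  0.007 -0.002] now in tube [46.4 -1.4 86.5] qpos [ 0.71 -0.26  1.56 -0.25  1.49  2.17]
```

```bash
python3 -m crank '[{"xyz":[2,-1.4,25],"rot":[0.001,0.007,-0.002]},{"xyz":[2,-1.4,45],"rot":[0.001,0.007,-0.002]},{"xyz":[2,-1.4,57],"rot":[0.001,0.007,-0.002]},{"xyz":[2,-1.4,62],"rot":[0.001,0.007,-0.002]},{"xyz":[2,-1.4,62],"rot":[0.001,0.007,-0.002]},{"xyz":[2,-1.4,62],"rot":[0.001,0.007,-0.002]},{"xyz":[2,-1.4,62],"rot":[0.001,0.007,-0.002]}]'
python3 place.py 1 48 0 24
python3 - <<'E'
from h import *
i,W=pts("wrist"); save("pics/wrist7.png",i)
E
```

```text
t: 19.05
eef_pos: [0.5017, 0.3449, 0.2125]
orientation: [-3.139, -0.439, 0.082]
force: [0.3, -0.3, -0.5]
opening: 0.0106
grasp_force: 58.9
target [0.5022 0.3433 0.21  ] shift [-0.6  1.6  2.4] rot [-0.003 -0.003  0.001] now in tube [48.6  1.6 26.4] qpos [ 0.68 -0.22  1.62 -0.24  1.38  2.17]
```

View pics/wrist7.png

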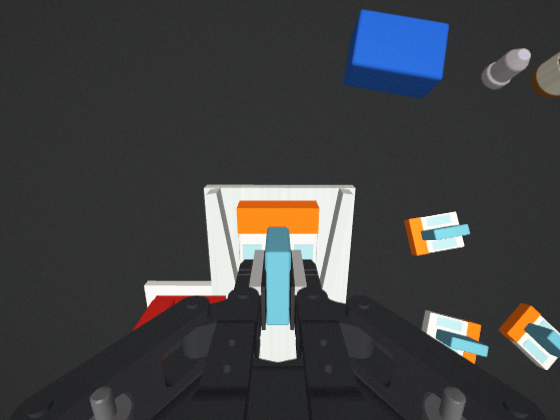

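The carrier is centred between the tray guides with its orange end uphill (278,217). Touch down and release.

```bash
python3 -m crank '[{"xyz":[0,1,3],"rot":[0,0,0]},{"xyz":[0,1,3],"rot":[0,0,0]},{"xyz":[0,1,3],"rot":[0,0,0]},{"xyz":[0,1,3],"rot":[0,0,0]}]'
python3 -m crank '[{"xyz":[0,0,0],"rot":[0,0,0]},{"xyz":[0,0,0],"rot":[0,0,0]},{"xyz":[0,0,0],"rot":[0,0,0]},{"xyz":[0,0,0],"rot":[0,0,0]},{"xyz":[0,0,-25],"rot":[0,0,0]},{"xyz":[0,0,-60],"rot":[0,0,0]},{"xyz":[0,0,-90],"rot":[0,0,0]},{"xyz":[0,0,-90],"rot":[0,0,0]}]' 0
python3 - <<'E'
from h import *
i,W=pts("side")
for f in fins(W): print(*f)
save("pics/side2.png",i[200:400,160:380].repeat(2,0).repeat(2,1))
# target: hover for D (420,133) theta 80.5, camera leads by 35 mm
s=arm.state(); R=Ro.from_euler('xyz',s["orientation"]).as_matrix(); th=np.radians(81)
G=(Ro.from_euler('z',th)*Ro.from_euler('x',np.pi)).as_matrix(); p=np.array([.420-.035*np.cos(th),.133-.035*np.sin(th),.134])
print(s["eef_pos"],R.T@(p-s["eef_pos"])*1000,Ro.from_matrix(R.T@G).as_rotvec())
E
```

```text
t: 19.43
eef_pos: [0.5026, 0.3439, 0.2082]
orientation: [-3.141, -0.437, 0.083]
force: [0.7, -0.2, -0.8]
opening: 0.0113
grasp_force: 58.9
t: 20.1
eef_pos: [0.4646, 0.3416, 0.2984]
orientation: [-3.133, -0.447, 0.081]
force: [-0.3, 0.7, 2.5]
opening: 0.0856
grasp_force: 0.0
[295. 278.] [419.1 133.3] 39.0 14.6 78.4
[0.46492555 0.34146454 0.29521964] [-132.56719097  238.83180514  113.94148811] [ 0.29005494 -0.38013282 -1.30712255]
```

View pics/side2.png

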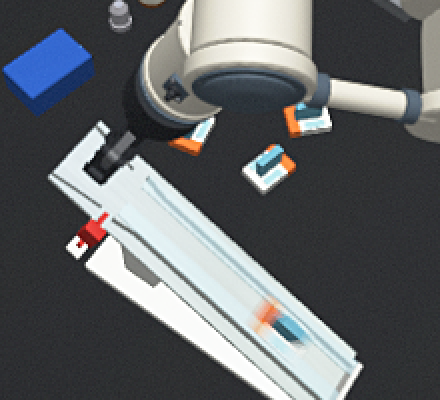

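The carrier slid down the tube. Next is the carrier at (428.6,31).

```bash
cat > hover.py <<'E'
import sys
from h import *
# hover.py x y th [z lead]: full shift/rot to a tool-down hover with the camera leading
x,y,t=map(float,sys.argv[1:4]); z=float(sys.argv[4]) if len(sys.argv)>4 else 134; ld=float(sys.argv[5]) if len(sys.argv)>5 else 35
s=arm.state(); R=Ro.from_euler('xyz',s["orientation"]).as_matrix(); th=np.radians(t)
G=(Ro.from_euler('z',th)*Ro.from_euler('x',np.pi)).as_matrix(); p=np.array([x-ld*np.cos(th),y-ld*np.sin(th),z])/1000
print("shift",(R.T@(p-s["eef_pos"])*1000).round(1),"rot",Ro.from_matrix(R.T@G).as_rotvec().round(3),"q",np.round(s["qpos"],2))
E
python3 hover.py 428.6 31 49.5; python3 hover.py 465 140 4.66 280 0
```

```text
shift [-147.3  331.8  106.3] rot [ 0.168 -0.423 -0.768] q [ 0.72 -0.28  1.53 -0.25  1.53  2.17]
shift [-21.3 200.8   5.4] rot [-0.006 -0.444  0.002] q [ 0.72 -0.28  1.53 -0.25  1.53  2.17]
```

```bash
python3 -m crank '[{"xyz":[-4,40,1],"rot":[0,-0.1,0]},{"xyz":[-8,80,2],"rot":[0,-0.2,0]},{"xyz":[-12,120,3],"rot":[0,-0.3,0]},{"xyz":[-17,160,4],"rot":[0.01,-0.4,-0.05]},{"xyz":[-22,200,6],"rot":[0.04,-0.43,-0.17]},{"xyz":[-45,225,22],"rot":[0.07,-0.43,-0.29]},{"xyz":[-70,250,42],"rot":[0.095,-0.43,-0.41]},{"xyz":[-95,276,62],"rot":[0.12,-0.427,-0.53]}]' 0
python3 hover.py 428.6 31 49.5
```

```text
t: 20.82
eef_pos: [0.428, 0.0589, 0.1909]
orientation: [-3.138, 0.0, 0.622]
force: [0.3, -0.5, 0.2]
opening: 0.0855
grasp_force: 0.0
shift [-49.7  31.6  56.8] rot [-0.003 -0.    -0.241] q [ 0.06 -0.37  1.72  0.    1.79  1.  ]
```

```bash
python3 -m crank '[{"xyz":[-25,16,28],"rot":[0,0,-0.12]},{"xyz":[-50,32,57],"rot":[0,0,-0.24]},{"xyz":[-50,32,57],"rot":[0,0,-0.24]},{"xyz":[-50,32,57],"rot":[0,0,-0.24]},{"xyz":[-50,32,57],"rot":[0,0,-0.24]},{"xyz":[-50,32,57],"rot":[0,0,-0.24]},{"xyz":[-50,32,57],"rot":[0,0,-0.24]},{"xyz":[-50,32,57],"rot":[0,0,-0.24]}]' 0
python3 look.py 428.6 31 21
```

```text
t: 21.48
eef_pos: [0.4068, 0.0065, 0.1372]
orientation: [-3.14, -0.003, 0.859]
force: [-0.1, -0.3, 0.3]
opening: 0.0852
grasp_force: 0.0
[278. 170.] [428.4  30.9] 40.0 11.6 49.3
shift [ 32.8   0.4 116. ] rotz -0.002 tilt err [ 0.0022 -0.0014]
```

```bash
python3 -m crank '[{"xyz":[33,0.4,40],"rot":[0,0,0]},{"xyz":[33,0.4,70],"rot":[0,0,0]},{"xyz":[33,0.4,95],"rot":[0,0,0]},{"xyz":[33,0.4,113],"rot":[0,0,0]},{"xyz":[33,0.4,114],"rot":[0,0,0]},{"xyz":[33,0.4,114],"rot":[0,0,0]},{"xyz":[33,0.4,114],"rot":[0,0,0]}]' 0
python3 -m crank '[{"xyz":[0,0,0],"rot":[0,0,0]},{"xyz":[0,0,0],"rot":[0,0,0]},{"xyz":[0,0,0],"rot":[0,0,0]},{"xyz":[0,0,0],"rot":[0,0,0]},{"xyz":[0,0,0],"rot":[0,0,0]},{"xyz":[0,0,0],"rot":[0,0,0]},{"xyz":[0,0,0],"rot":[0,0,0]}]' 1
python3 -m crank '[{"xyz":[0,0,-40],"rot":[0,0,0]},{"xyz":[0,0,-80],"rot":[0,0,0]},{"xyz":[0,0,-120],"rot":[0,0,0]},{"xyz":[0,0,-160],"rot":[0,0,0]},{"xyz":[0,0,-200],"rot":[0,0,0]},{"xyz":[0,0,-240],"rot":[0,0,0]},{"xyz":[0,0,-240],"rot":[0,0,0]},{"xyz":[0,0,-240],"rot":[0,0,0]}]'
python3 place.py 1 48 0 90
```

```text
t: 22.12
eef_pos: [0.4286, 0.031, 0.0236]
orientation: [-3.14, -0.003, 0.858]
force: [-0.1, -0.1, 0.9]
opening: 0.0853
grasp_force: 0.0
t: 22.7
eef_pos: [0.4278, 0.0308, 0.0222]
orientation: [-3.139, -0.002, 0.858]
force: [0.0, -0.0, 4.5]
opening: 0.0108
grasp_force: 59.6
t: 23.37
eef_pos: [0.4289, 0.0301, 0.2646]
orientation: [3.14, -0.004, 0.858]
force: [0.8, 0.3, -2.1]
opening: 0.0109
grasp_force: 58.9
target [0.4744 0.341  0.2699] shift [ 265.  -168.9   -4.3] rot [-0.17   0.409  0.764] now in tube [ -18.3 -306.2  115.1] qpos [-0.01 -0.36  1.58  0.    1.91  0.7 ]
```

```bash
python3 -m crank '[{"xyz":[33,-21,-1],"rot":[-0.021,0.051,0.096]},{"xyz":[66,-42,-1],"rot":[-0.043,0.102,0.191]},{"xyz":[99,-63,-2],"rot":[-0.064,0.153,0.287]},{"xyz":[132,-84,-2],"rot":[-0.085,0.205,0.382]},{"xyz":[165,-105,-3],"rot":[-0.106,0.256,0.478]},{"xyz":[198,-126,-3],"rot":[-0.128,0.307,0.573]},{"xyz":[231,-148,-4],"rot":[-0.149,0.358,0.669]},{"xyz":[265,-169,-4],"rot":[-0.17,0.409,0.764]}]'
python3 -m crank '[{"xyz":[0,0,0],"rot":[0,0,0]},{"xyz":[0,0,0],"rot":[0,0,0]},{"xyz":[0,0,0],"rot":[0,0,0]},{"xyz":[0,0,0],"rot":[0,0,0]},{"xyz":[0,0,0],"rot":[0,0,0]},{"xyz":[0,0,0],"rot":[0,0,0]}]'
python3 place.py 1 48 0 24
```

```text
t: 24.03
eef_pos: [0.472, 0.337, 0.2643]
orientation: [3.139, -0.426, 0.087]
force: [1.0, -0.7, -0.8]
opening: 0.0107
grasp_force: 58.9
t: 24.53
eef_pos: [0.4735, 0.3341, 0.2669]
orientation: [3.139, -0.426, 0.089]
force: [0.6, -0.5, 0.2]
opening: 0.0106
grasp_force: 59.0
target [0.5022 0.3433 0.21  ] shift [ 3.4 -6.8 63.9] rot [-0.001  0.011  0.007] now in tube [45.3 -6.9 87.9] qpos [ 0.7  -0.27  1.57 -0.24  1.5   2.15]
```

```bash
python3 -m crank '[{"xyz":[3,-7,25],"rot":[0,0.01,0.007]},{"xyz":[3,-7,45],"rot":[0,0.01,0.007]},{"xyz":[3,-7,57],"rot":[0,0.01,0.007]},{"xyz":[3,-7,63],"rot":[0,0.01,0.007]},{"xyz":[3,-7,63],"rot":[0,0.01,0.007]},{"xyz":[3,-7,63],"rot":[0,0.01,0.007]},{"xyz":[3,-7,63],"rot":[0,0.01,0.007]},{"xyz":[3,-7,63],"rot":[0,0.01,0.007]}]'
python3 place.py 1 48 0 24
```

```text
t: 25.2
eef_pos: [0.501, 0.3451, 0.212]
orientation: [-3.14, -0.437, 0.083]
force: [0.2, 0.1, -1.7]
opening: 0.0113
grasp_force: 59.0
target [0.5022 0.3433 0.21  ] shift [0.2 1.9 2.3] rot [-0.003 -0.001  0.001] now in tube [47.8  1.9 26.3] qpos [ 0.68 -0.22  1.62 -0.24  1.38  2.17]
```

```bash
python3 -m crank '[{"xyz":[0,1,2.5],"rot":[0,0,0]},{"xyz":[0,1,2.5],"rot":[0,0,0]},{"xyz":[0,1,2.5],"rot":[0,0,0]}]'
python3 -m crank '[{"xyz":[0,0,0],"rot":[0,0,0]},{"xyz":[0,0,0],"rot":[0,0,0]},{"xyz":[0,0,0],"rot":[0,0,0]},{"xyz":[0,0,0],"rot":[0,0,0]},{"xyz":[0,0,-25],"rot":[0,0,0]},{"xyz":[0,0,-60],"rot":[0,0,0]},{"xyz":[0,0,-90],"rot":[0,0,0]},{"xyz":[0,0,-90],"rot":[0,0,0]}]' 0
cat > tube.py <<'E'
from h import *
ps=np.radians(4.66); Rt=(Ro.from_euler('z',ps)*Ro.from_euler('y',-np.radians(25))).as_matrix(); O=np.array([.469,.3406,.168])
i,W=pts("side"); L=(W-O)@Rt*1000
m=(abs(L[...,1])<10)&(L[...,2]>28)&(L[...,2]<52)&(L[...,0]>-330)&(L[...,0]<100)
N,Lb,st,c=cv2.connectedComponentsWithStats(m.astype(np.uint8))
for j in range(1,N):
    if st[j,4]>15: p=L[Lb==j]; print("tube fin",st[j,4],"x",np.percentile(p[:,0],[2,98]).round(),"y",p[:,1].mean().round(1))
for f in fins(W): print(*f)
E
python3 tube.py;  python3 hover.py 420 133 81; python3 hover.py 541.5 153 105.5; python3 hover.py 465 140 4.66 280 0
```

```text
t: 25.45
eef_pos: [0.5019, 0.3439, 0.2081]
orientation: [-3.141, -0.435, 0.083]
force: [0.6, 0.5, -0.8]
opening: 0.0109
grasp_force: 59.0
t: 26.12
eef_pos: [0.464, 0.3418, 0.2987]
orientation: [-3.133, -0.445, 0.081]
force: [-0.2, -0.5, 1.0]
opening: 0.0854
grasp_force: 0.0
tube fin 137 x [-250. -212.] y 3.6
tube fin 146 x [-310. -271.] y 2.4
[295. 278.] [419.6 133.3] 39.5 14.0 80.4
shift [-131.9  239.1  114.7] rot [ 0.289 -0.379 -1.307] q [ 0.72 -0.28  1.53 -0.25  1.53  2.17]
shift [ -7.6 229.8 173.6] rot [ 0.384 -0.327 -1.726] q [ 0.72 -0.28  1.53 -0.25  1.53  2.17]
shift [-20.9 201.1   6. ] rot [-0.006 -0.443  0.002] q [ 0.72 -0.28  1.53 -0.25  1.53  2.17]
```

Two carriers are in the tube. Next is the carrier at (420,133).

```bash
python3 -m crank '[{"xyz":[-4,40,1],"rot":[0,-0.1,0]},{"xyz":[-8,80,2],"rot":[0,-0.2,0]},{"xyz":[-12,120,3],"rot":[0,-0.3,0]},{"xyz":[-17,160,4],"rot":[0.01,-0.4,-0.05]},{"xyz":[-22,200,6],"rot":[0.04,-0.43,-0.17]},{"xyz":[-30,205,6],"rot":[0.07,-0.43,-0.29]},{"xyz":[-50,210,6],"rot":[0.095,-0.43,-0.41]},{"xyz":[-70,215,6],"rot":[0.12,-0.427,-0.53]}]' 0
python3 hover.py 420 133 81
```

```text
t: 26.83
eef_pos: [0.4215, 0.12, 0.2528]
orientation: [-3.137, 0.003, 0.621]
force: [-0.5, -0.0, -0.0]
opening: 0.0855
grasp_force: 0.0
shift [-17.8  14.1 118.8] rot [-0.006  0.001 -0.793] q [ 0.2  -0.33  1.58  0.    1.9   1.15]
```

```bash
python3 -m crank '[{"xyz":[-3,2,20],"rot":[0,0,-0.12]},{"xyz":[-6,4,40],"rot":[0,0,-0.24]},{"xyz":[-9,6,60],"rot":[0,0,-0.36]},{"xyz":[-12,8,80],"rot":[0,0,-0.48]},{"xyz":[-15,11,100],"rot":[0,0,-0.6]},{"xyz":[-18,14,118],"rot":[0,0,-0.72]},{"xyz":[-18,14,118],"rot":[0,0,-0.793]},{"xyz":[-18,14,118],"rot":[0,0,-0.793]}]' 0
python3 -m crank '[{"xyz":[0,0,0],"rot":[0,0,0]},{"xyz":[0,0,0],"rot":[0,0,0]},{"xyz":[0,0,0],"rot":[0,0,0]},{"xyz":[0,0,0],"rot":[0,0,0]},{"xyz":[0,0,0],"rot":[0,0,0]}]'
python3 look.py 420 133 21
```

```text
t: 27.5
eef_pos: [0.4133, 0.0995, 0.134]
orientation: [-3.134, -0.001, 1.413]
force: [0.4, -0.2, -0.0]
opening: 0.0854
grasp_force: 0.0
t: 27.92
eef_pos: [0.4146, 0.1, 0.1371]
orientation: [-3.139, -0.002, 1.41]
force: [0.5, 1.2, -0.2]
opening: 0.0859
grasp_force: 0.0
[279. 169.] [420.7 132.9] 39.2 11.4 80.6
shift [ 33.4   0.8 115.9] rotz 0.004 tilt err [ 0.0021 -0.0028]
```

```bash
python3 -m crank '[{"xyz":[33,0.8,40],"rot":[0,0,0]},{"xyz":[33,0.8,70],"rot":[0,0,0]},{"xyz":[33,0.8,95],"rot":[0,0,0]},{"xyz":[33,0.8,113],"rot":[0,0,0]},{"xyz":[33,0.8,115],"rot":[0,0,0]},{"xyz":[33,0.8,115],"rot":[0,0,0]},{"xyz":[33,0.8,115],"rot":[0,0,0]}]' 0
python3 -m crank '[{"xyz":[0,0,0],"rot":[0,0,0]},{"xyz":[0,0,0],"rot":[0,0,0]},{"xyz":[0,0,0],"rot":[0,0,0]},{"xyz":[0,0,0],"rot":[0,0,0]},{"xyz":[0,0,0],"rot":[0,0,0]},{"xyz":[0,0,0],"rot":[0,0,0]},{"xyz":[0,0,0],"rot":[0,0,0]}]' 1
python3 -m crank '[{"xyz":[0,0,-40],"rot":[0,0,0]},{"xyz":[0,0,-80],"rot":[0,0,0]},{"xyz":[0,0,-120],"rot":[0,0,0]},{"xyz":[0,0,-160],"rot":[0,0,0]},{"xyz":[0,0,-200],"rot":[0,0,0]},{"xyz":[0,0,-240],"rot":[0,0,0]},{"xyz":[0,0,-240],"rot":[0,0,0]},{"xyz":[0,0,-240],"rot":[0,0,0]}]'
python3 place.py -1 48 0 90
```

```text
t: 28.55
eef_pos: [0.4209, 0.1328, 0.0231]
orientation: [-3.14, -0.003, 1.411]
force: [-0.6, -0.1, -0.9]
opening: 0.0852
grasp_force: 0.0
t: 29.13
eef_pos: [0.4203, 0.1327, 0.022]
orientation: [-3.139, -0.002, 1.411]
force: [-0.3, 0.1, 3.7]
opening: 0.0111
grasp_force: 59.3
t: 29.8
eef_pos: [0.4217, 0.1323, 0.2645]
orientation: [3.14, -0.004, 1.411]
force: [0.2, 1.1, -1.4]
opening: 0.0114
grasp_force: 58.9
target [0.4744 0.341  0.2699] shift [214.5  18.8  -4.5] rot [-0.39  -0.311 -1.781] now in tube [ -17.3 -203.8  114.5] qpos [ 0.22 -0.33  1.56  0.    1.91  0.39]
```

```bash
python3 -m crank '[{"xyz":[0,0,0],"rot":[-0.024,-0.019,-0.111]},{"xyz":[0,0,0],"rot":[-0.049,-0.039,-0.223]},{"xyz":[5,1,0],"rot":[-0.073,-0.058,-0.334]},{"xyz":[15,2,-1],"rot":[-0.098,-0.078,-0.445]},{"xyz":[25,3,-1],"rot":[-0.122,-0.097,-0.557]},{"xyz":[35,4,-1],"rot":[-0.146,-0.117,-0.668]},{"xyz":[45,5,-2],"rot":[-0.171,-0.136,-0.779]},{"xyz":[55,6,-2],"rot":[-0.195,-0.156,-0.89]}]'
python3 place.py -1 48 0 90
```

```text
t: 30.47
eef_pos: [0.4351, 0.1858, 0.2611]
orientation: [3.04, 0.214, 2.3]
force: [-0.3, 0.2, 0.6]
opening: 0.0103
grasp_force: 58.7
target [0.4744 0.341  0.2699] shift [ 85.6 135.  -13.9] rot [-0.2   -0.161 -0.883] now in tube [  -2.7 -151.6  104. ] qpos [ 0.46 -0.39  1.63 -0.18  1.74 -0.33]
```

```bash
python3 -m crank '[{"xyz":[11,17,-2],"rot":[-0.025,-0.02,-0.11]},{"xyz":[21,34,-3],"rot":[-0.05,-0.04,-0.221]},{"xyz":[32,51,-5],"rot":[-0.075,-0.06,-0.331]},{"xyz":[43,68,-7],"rot":[-0.1,-0.08,-0.441]},{"xyz":[54,84,-9],"rot":[-0.125,-0.1,-0.552]},{"xyz":[64,101,-10],"rot":[-0.15,-0.121,-0.662]},{"xyz":[75,118,-12],"rot":[-0.175,-0.141,-0.773]},{"xyz":[86,135,-14],"rot":[-0.2,-0.161,-0.883]}]'
python3 -m crank '[{"xyz":[0,0,0],"rot":[0,0,0]},{"xyz":[0,0,0],"rot":[0,0,0]},{"xyz":[0,0,0],"rot":[0,0,0]},{"xyz":[0,0,0],"rot":[0,0,0]},{"xyz":[0,0,0],"rot":[0,0,0]}]'
python3 place.py -1 48 0 24
```

```text
t: 31.13
eef_pos: [0.4749, 0.3415, 0.2698]
orientation: [-3.14, 0.436, -3.06]
force: [-0.4, 0.0, -0.6]
opening: 0.0112
grasp_force: 58.7
t: 31.55
eef_pos: [0.4755, 0.3401, 0.2728]
orientation: [3.139, 0.438, -3.069]
force: [-0.5, -0.1, -1.2]
opening: 0.0109
grasp_force: 58.8
target [0.5022 0.3433 0.21  ] shift [ 2.3  1.1 68.3] rot [-0.001  0.002 -0.008] now in tube [50.2 -1.1 92.3] qpos [ 0.71 -0.27  1.55 -0.25  1.5  -0.96]
```

```bash
python3 -m crank '[{"xyz":[2,1,30],"rot":[0,0,-0.008]},{"xyz":[2,1,50],"rot":[0,0,-0.008]},{"xyz":[2,1,62],"rot":[0,0,-0.008]},{"xyz":[2,1,68],"rot":[0,0,-0.008]},{"xyz":[2,1,68],"rot":[0,0,-0.008]},{"xyz":[2,1,68],"rot":[0,0,-0.008]},{"xyz":[2,1,68],"rot":[0,0,-0.008]},{"xyz":[2,1,68],"rot":[0,0,-0.008]}]'
python3 place.py -1 48 0 24
```

```text
t: 32.22
eef_pos: [0.5025, 0.3442, 0.2123]
orientation: [3.141, 0.441, -3.059]
force: [-0.5, -0.0, 0.2]
opening: 0.0106
grasp_force: 58.8
target [0.5022 0.3433 0.21  ] shift [ 1.3 -0.9  1.9] rot [0.001 0.004 0.001] now in tube [49.3  0.9 25.9] qpos [ 0.68 -0.22  1.62 -0.25  1.38 -0.97]
```

```bash
python3 -m crank '[{"xyz":[0,-0.5,2],"rot":[0,0,0]},{"xyz":[0,-0.5,2],"rot":[0,0,0]},{"xyz":[0,-0.5,2],"rot":[0,0,0]}]'
python3 -m crank '[{"xyz":[0,0,0],"rot":[0,0,0]},{"xyz":[0,0,0],"rot":[0,0,0]},{"xyz":[0,0,0],"rot":[0,0,0]},{"xyz":[0,0,0],"rot":[0,0,0]},{"xyz":[0,0,-25],"rot":[0,0,0]},{"xyz":[0,0,-60],"rot":[0,0,0]},{"xyz":[0,0,-90],"rot":[0,0,0]},{"xyz":[0,0,-90],"rot":[0,0,0]}]' 0
python3 tube.py;  python3 hover.py 541.5 153 105.5 250
```

```text
t: 32.47
eef_pos: [0.5032, 0.3435, 0.2089]
orientation: [-3.141, 0.439, -3.059]
force: [0.4, 0.4, -0.7]
opening: 0.011
grasp_force: 58.8
t: 33.13
eef_pos: [0.465, 0.3414, 0.2992]
orientation: [3.135, 0.448, -3.061]
force: [0.2, -0.3, 1.4]
opening: 0.0855
grasp_force: 0.0
tube fin 141 x [-190. -152.] y -0.3
tube fin 138 x [-250. -212.] y 3.6
tube fin 140 x [-309. -271.] y 2.5
shift [ -40.8 -228.5   69.4] rot [0.312 0.369 1.358] q [ 0.72 -0.28  1.52 -0.26  1.53 -0.97]
```

Three are in. Next is the last carrier, at (541.5,153).

```bash
python3 -m crank '[{"xyz":[-2,-35,0],"rot":[0.026,0.031,0.113]},{"xyz":[-4,-70,0],"rot":[0.052,0.061,0.226]},{"xyz":[-8,-105,0],"rot":[0.078,0.092,0.34]},{"xyz":[-12,-140,5],"rot":[0.104,0.123,0.453]},{"xyz":[-20,-170,15],"rot":[0.13,0.154,0.566]},{"xyz":[-26,-195,28],"rot":[0.156,0.185,0.679]},{"xyz":[-32,-215,42],"rot":[0.182,0.215,0.792]},{"xyz":[-36,-225,56],"rot":[0.208,0.246,0.905]}]' 0
python3 hover.py 541.5 153 105.5
```

```text
t: 33.85
eef_pos: [0.5407, 0.1181, 0.254]
orientation: [3.078, 0.141, 2.282]
force: [0.7, 0.8, -0.4]
opening: 0.0855
grasp_force: 0.0
shift [ 11.1   0.8 119.9] rot [0.093 0.124 0.445] q [ 0.21 -0.14  1.42 -0.09  1.73 -0.53]
```

```bash
python3 -m crank '[{"xyz":[3,0,30],"rot":[0.023,0.031,0.111]},{"xyz":[6,0,60],"rot":[0.046,0.062,0.222]},{"xyz":[9,1,90],"rot":[0.07,0.093,0.333]},{"xyz":[11,1,120],"rot":[0.093,0.124,0.445]},{"xyz":[11,1,120],"rot":[0.093,0.124,0.445]},{"xyz":[11,1,120],"rot":[0.093,0.124,0.445]},{"xyz":[11,1,120],"rot":[0.093,0.124,0.445]},{"xyz":[11,1,120],"rot":[0.093,0.124,0.445]}]' 0
python3 look.py 541.5 153 21
```

```text
t: 34.52
eef_pos: [0.5513, 0.1224, 0.138]
orientation: [3.135, 0.002, 1.852]
force: [-0.3, -0.5, 0.9]
opening: 0.0856
grasp_force: 0.0
[276. 170.] [541.4 153.1] 12.0 39.6 104.8
shift [ 32.1  -1.  117.1] rotz 0.022 tilt err [-0.0019  0.0066]
```

```bash
python3 -m crank '[{"xyz":[32,-1,40],"rot":[0,0,0.02]},{"xyz":[32,-1,70],"rot":[0,0,0.02]},{"xyz":[32,-1,95],"rot":[0,0,0.02]},{"xyz":[32,-1,113],"rot":[0,0,0.02]},{"xyz":[32,-1,115],"rot":[0,0,0.02]},{"xyz":[32,-1,115],"rot":[0,0,0.02]},{"xyz":[32,-1,115],"rot":[0,0,0.02]}]' 0
python3 -m crank '[{"xyz":[0,0,0],"rot":[0,0,0]},{"xyz":[0,0,0],"rot":[0,0,0]},{"xyz":[0,0,0],"rot":[0,0,0]},{"xyz":[0,0,0],"rot":[0,0,0]},{"xyz":[0,0,0],"rot":[0,0,0]},{"xyz":[0,0,0],"rot":[0,0,0]},{"xyz":[0,0,0],"rot":[0,0,0]}]' 1
python3 -m crank '[{"xyz":[0,0,-40],"rot":[0,0,0]},{"xyz":[0,0,-80],"rot":[0,0,0]},{"xyz":[0,0,-120],"rot":[0,0,0]},{"xyz":[0,0,-160],"rot":[0,0,0]},{"xyz":[0,0,-200],"rot":[0,0,0]},{"xyz":[0,0,-240],"rot":[0,0,0]},{"xyz":[0,0,-240],"rot":[0,0,0]},{"xyz":[0,0,-240],"rot":[0,0,0]}]'
python3 place.py 1 48 0 90
```

```text
t: 35.15
eef_pos: [0.5422, 0.1529, 0.0228]
orientation: [3.136, 0.001, 1.83]
force: [0.4, 0.0, -0.1]
opening: 0.0851
grasp_force: 0.0
t: 35.73
eef_pos: [0.5411, 0.1525, 0.0203]
orientation: [3.139, 0.001, 1.829]
force: [1.0, 0.2, 3.2]
opening: 0.011
grasp_force: 60.2
t: 36.4
eef_pos: [0.5414, 0.1528, 0.2637]
orientation: [3.133, 0.001, 1.829]
force: [0.6, -0.6, -1.5]
opening: 0.0106
grasp_force: 59.6
target [0.4744 0.341  0.2699] shift [199.1 -16.6  -6.6] rot [-0.374  0.312  1.718] now in tube [  92.  -193.1   62.6] qpos [ 0.22 -0.01  1.28 -0.    1.87 -0.04]
```

```bash
python3 -m crank '[{"xyz":[0,0,0],"rot":[-0.023,0.02,0.107]},{"xyz":[0,0,-5],"rot":[-0.047,0.039,0.215]},{"xyz":[5,0,-10],"rot":[-0.07,0.058,0.322]},{"xyz":[15,-1,-12],"rot":[-0.094,0.078,0.43]},{"xyz":[25,-2,-12],"rot":[-0.117,0.098,0.537]},{"xyz":[35,-3,-12],"rot":[-0.14,0.117,0.644]},{"xyz":[45,-4,-12],"rot":[-0.164,0.137,0.752]},{"xyz":[55,-5,-12],"rot":[-0.187,0.156,0.859]}]'
python3 place.py 1 48 0 90
```

```text
t: 37.07
eef_pos: [0.5209, 0.2045, 0.2692]
orientation: [3.04, -0.212, 0.971]
force: [0.8, -0.4, -1.4]
opening: 0.011
grasp_force: 59.5
target [0.4744 0.341  0.2699] shift [  84.7 -116.6    5.7] rot [-0.189  0.166  0.853] now in tube [  79.6 -139.9   74.5] qpos [ 0.28 -0.22  1.48  0.06  1.65  0.9 ]
```

```bash
python3 -m crank '[{"xyz":[11,-15,1],"rot":[-0.024,0.021,0.107]},{"xyz":[21,-29,1],"rot":[-0.047,0.042,0.213]},{"xyz":[32,-44,2],"rot":[-0.071,0.062,0.32]},{"xyz":[42,-58,3],"rot":[-0.095,0.083,0.427]},{"xyz":[53,-73,4],"rot":[-0.118,0.104,0.533]},{"xyz":[63,-87,4],"rot":[-0.142,0.125,0.64]},{"xyz":[74,-102,5],"rot":[-0.165,0.145,0.746]},{"xyz":[85,-117,6],"rot":[-0.189,0.166,0.853]}]'
python3 -m crank '[{"xyz":[0,0,0],"rot":[0,0,0]},{"xyz":[0,0,0],"rot":[0,0,0]},{"xyz":[0,0,0],"rot":[0,0,0]},{"xyz":[0,0,0],"rot":[0,0,0]},{"xyz":[0,0,0],"rot":[0,0,0]}]'
python3 place.py 1 48 0 24
```

```text
t: 37.73
eef_pos: [0.4733, 0.3415, 0.2696]
orientation: [3.14, -0.439, 0.082]
force: [0.4, -0.5, -0.9]
opening: 0.0111
grasp_force: 59.5
t: 38.15
eef_pos: [0.4748, 0.3402, 0.2719]
orientation: [3.14, -0.44, 0.087]
force: [-0.0, 0.3, 0.4]
opening: 0.0108
grasp_force: 59.6
target [0.5022 0.3433 0.21  ] shift [-1.3 -0.8 67.8] rot [-0.001 -0.003  0.005] now in tube [49.1 -0.9 91.8] qpos [ 0.71 -0.27  1.55 -0.25  1.49  2.17]
```

```bash
python3 -m crank '[{"xyz":[-1,0,30],"rot":[0,0,0.005]},{"xyz":[-1,0,50],"rot":[0,0,0.005]},{"xyz":[-1,0,62],"rot":[0,0,0.005]},{"xyz":[-1,0,68],"rot":[0,0,0.005]},{"xyz":[-1,0,69],"rot":[0,0,0.005]},{"xyz":[-1,0,69],"rot":[0,0,0.005]},{"xyz":[-1,0,69],"rot":[0,0,0.005]},{"xyz":[-1,0,69],"rot":[0,0,0.005]}]'
python3 place.py 1 48 0 24
```

```text
t: 38.82
eef_pos: [0.5028, 0.344, 0.2112]
orientation: [-3.139, -0.442, 0.081]
force: [0.2, -0.0, -0.5]
opening: 0.0107
grasp_force: 59.6
target [0.5022 0.3433 0.21  ] shift [-1.   0.7  0.8] rot [-0.003 -0.006 -0.   ] now in tube [49.   0.6 24.8] qpos [ 0.68 -0.22  1.62 -0.25  1.37  2.17]
```

```bash
python3 -m crank '[{"xyz":[0,0,1],"rot":[0,0,0]},{"xyz":[0,0,1],"rot":[0,0,0]},{"xyz":[0,0,1],"rot":[0,0,0]}]'
python3 -m crank '[{"xyz":[0,0,0],"rot":[0,0,0]},{"xyz":[0,0,0],"rot":[0,0,0]},{"xyz":[0,0,0],"rot":[0,0,0]},{"xyz":[0,0,0],"rot":[0,0,0]},{"xyz":[0,0,-25],"rot":[0,0,0]},{"xyz":[0,0,-60],"rot":[0,0,0]},{"xyz":[0,0,-90],"rot":[0,0,0]},{"xyz":[-60,0,-110],"rot":[0,0,0]}]' 0
python3 -m crank '[{"xyz":[-20,0,0],"rot":[0,0,0]},{"xyz":[-20,0,0],"rot":[0,0,0]},{"xyz":[-20,0,0],"rot":[0,0,0]},{"xyz":[-20,0,0],"rot":[0,0,0]}]'
python3 tube.py
python3 - <<'E'
from h import *
ps=np.radians(4.66); Rt=(Ro.from_euler('z',ps)*Ro.from_euler('y',-np.radians(25))).as_matrix(); O=np.array([.469,.3406,.168])
for n in("wrist","side","scene"):
    i,W=pts(n); hsv=cv2.cvtColor(i,cv2.COLOR_RGB2HSV); L=(W-O)@Rt*1000
    if n=="wrist": save("pics/wrist8.png",i)
    m=((hsv[...,0]<4)|(hsv[...,0]>174))&(hsv[...,1]>150)&(abs(L[...,1]-50)<60)&(abs(L[...,0])<50)
    t=m&(L[...,2]>50); print(n,m.sum(),t.sum())
    if t.sum()>5: print(np.percentile(L[t],[3,50,97],axis=0).round(1).tolist())
E
python3 place.py 1 9 70 100
```

```text
t: 39.07
eef_pos: [0.5029, 0.3438, 0.2088]
orientation: [-3.14, -0.44, 0.082]
force: [0.2, 0.1, -1.0]
opening: 0.0111
grasp_force: 59.6
t: 39.73
eef_pos: [0.4266, 0.3376, 0.2928]
orientation: [-3.134, -0.45, 0.076]
force: [-1.2, 0.8, 1.3]
opening: 0.0855
grasp_force: 0.0
t: 40.07
eef_pos: [0.4059, 0.3356, 0.2765]
orientation: [-3.14, -0.44, 0.082]
force: [0.3, 0.2, -0.4]
opening: 0.0855
grasp_force: 0.0
tube fin 139 x [-130.  -91.] y 2.4
tube fin 146 x [-190. -152.] y -0.2
tube fin 137 x [-250. -212.] y 3.2
tube fin 144 x [-310. -271.] y 2.1
wrist 1300 658
[[0.1, 63.7, 51.1], [10.9, 69.1, 60.1], [20.2, 76.5, 61.6]]
side 139 71
[[-1.1, 65.3, 51.3], [10.0, 72.8, 57.6], [19.3, 77.5, 60.8]]
scene 186 43
[[2.9, 62.2, 51.1], [15.6, 66.6, 58.1], [21.4, 76.6, 60.8]]
target [0.4293 0.4076 0.2624] shift [ 20.3 -70.1  24.8] rot [-0.001 -0.003 -0.   ] now in tube [-1.140e+01 -1.000e-01  1.246e+02] qpos [ 0.81 -0.4   1.65 -0.29  1.55  2.25]
```

View pics/wrist8.png

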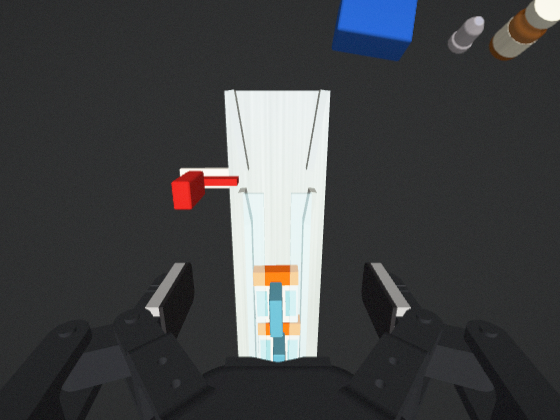

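All four carriers sit in the tube, orange ends uphill (275,270). The open red gate tab is centred at tube x 10, y 70. I'll go over it and grip.

```bash
python3 -m crank '[{"xyz":[10,-35,10],"rot":[0,0,0]},{"xyz":[21,-70,25],"rot":[0,0,0]},{"xyz":[21,-70,25],"rot":[0,0,0]},{"xyz":[21,-70,25],"rot":[0,0,0]},{"xyz":[21,-70,25],"rot":[0,0,0]},{"xyz":[21,-70,25],"rot":[0,0,0]},{"xyz":[21,-70,25],"rot":[0,0,0]}]' 0
python3 place.py 1 10 70 36
```

```text
t: 40.85
eef_pos: [0.4295, 0.4071, 0.2649]
orientation: [-3.138, -0.442, 0.08]
force: [-0.5, -0.2, -0.3]
opening: 0.0852
grasp_force: 0.0
target [0.4572 0.4099 0.2049] shift [-0.5 -0.3 66.1] rot [-0.003 -0.006 -0.001] now in tube [ 10.1  69.5 102.1] qpos [ 0.88 -0.22  1.52 -0.31  1.51  2.33]
```

```bash
python3 -m crank '[{"xyz":[0,0,30],"rot":[0,0,0]},{"xyz":[0,0,50],"rot":[0,0,0]},{"xyz":[0,0,62],"rot":[0,0,0]},{"xyz":[0,0,66],"rot":[0,0,0]},{"xyz":[0,0,66],"rot":[0,0,0]},{"xyz":[0,0,66],"rot":[0,0,0]}]'
python3 -m crank '[{"xyz":[0,0,0],"rot":[0,0,0]},{"xyz":[0,0,0],"rot":[0,0,0]},{"xyz":[0,0,0],"rot":[0,0,0]},{"xyz":[0,0,0],"rot":[0,0,0]},{"xyz":[0,0,0],"rot":[0,0,0]},{"xyz":[0,0,0],"rot":[0,0,0]},{"xyz":[0,0,0],"rot":[0,0,0]}]' 1
python3 place.py 1 10 17 36
```

```text
t: 41.35
eef_pos: [0.4574, 0.4102, 0.2047]
orientation: [-3.139, -0.441, 0.081]
force: [-1.2, -0.2, 0.3]
opening: 0.0851
grasp_force: 0.0
t: 41.93
eef_pos: [0.4572, 0.4103, 0.2035]
orientation: [-3.14, -0.44, 0.082]
force: [-2.2, -0.5, 1.7]
opening: 0.0134
grasp_force: 59.7
target [0.4615 0.357  0.2049] shift [ 0.5 53.5 -1.4] rot [-0.002 -0.004  0.   ] now in tube [ 9.5 70.5 34.7] qpos [ 0.84 -0.17  1.59 -0.3   1.4   2.33]
```

```bash
python3 -m crank '[{"xyz":[0,10,0],"rot":[0,0,0]},{"xyz":[0,20,0],"rot":[0,0,0]},{"xyz":[0,30,0],"rot":[0,0,0]},{"xyz":[0,40,0],"rot":[0,0,0]},{"xyz":[0,47,0],"rot":[0,0,0]},{"xyz":[0,52,0],"rot":[0,0,0]},{"xyz":[0,54,0],"rot":[0,0,0]},{"xyz":[0,54,0],"rot":[0,0,0]}]'
python3 -m crank '[{"xyz":[0,0.5,0],"rot":[0,0,0]},{"xyz":[0,1,0],"rot":[0,0,0]},{"xyz":[0,1.5,0],"rot":[0,0,0]},{"xyz":[0,1.5,0],"rot":[0,0,0]}]'
python3 place.py 1 10 17 36
```

```text
t: 42.6
eef_pos: [0.4615, 0.3576, 0.2035]
orientation: [-3.135, -0.441, 0.081]
force: [-1.7, 9.3, 1.6]
opening: 0.0128
grasp_force: 60.1
t: 42.93
eef_pos: [0.4615, 0.3576, 0.2035]
orientation: [-3.133, -0.441, 0.082]
force: [-0.4, 14.2, 0.8]
opening: 0.0131
grasp_force: 59.9
target [0.4615 0.357  0.2049] shift [ 0.5  0.5 -1.2] rot [-0.009 -0.005  0.001] now in tube [ 9.5 17.5 34.8] qpos [ 0.75 -0.28  1.68 -0.27  1.38  2.24]
```

It hit a hard stop at y≈17.5, so the gate is shut. Release, rise, and verify everything.

```bash
python3 -m crank '[{"xyz":[0,0,0],"rot":[0,0,0]},{"xyz":[0,0,0],"rot":[0,0,0]},{"xyz":[0,0,0],"rot":[0,0,0]},{"xyz":[0,0,0],"rot":[0,0,0]},{"xyz":[0,0,-30],"rot":[0,0,0]},{"xyz":[0,0,-70],"rot":[0,0,0]},{"xyz":[-30,0,-100],"rot":[0,0,0]},{"xyz":[-50,0,-110],"rot":[0,0,0]}]' 0
python3 -m crank '[{"xyz":[-20,0,0],"rot":[0,0,0]},{"xyz":[-20,0,0],"rot":[0,0,0]},{"xyz":[-20,0,0],"rot":[0,0,0]},{"xyz":[-20,0,0],"rot":[0,0,0]}]'
python3 tube.py
python3 - <<'E'
from h import *
ps=np.radians(4.66); Rt=(Ro.from_euler('z',ps)*Ro.from_euler('y',-np.radians(25))).as_matrix(); O=np.array([.469,.3406,.168])
for n in("wrist","side","scene"):
    i,W=pts(n); hsv=cv2.cvtColor(i,cv2.COLOR_RGB2HSV); L=(W-O)@Rt*1000
    save(f"pics/end_{n}.png",i)
    m=((hsv[...,0]<4)|(hsv[...,0]>174))&(hsv[...,1]>150)&(abs(L[...,1]-30)<80)&(abs(L[...,0])<50)
    t=m&(L[...,2]>50)
    if t.sum()>5: print(n,np.percentile(L[t],[3,50,97],axis=0).round(1).tolist())
    if n!="wrist":
        for c in((.478,-.292),(.5995,-.302)):
            k=(np.hypot(W[...,0]-c[0],W[...,1]-c[1])<.036)&(W[...,2]<.06); p=W[k]; print(n,c,k.sum(),"median z",np.median(p[:,2]).round(4))
E
```

```text
t: 43.6
eef_pos: [0.3694, 0.347, 0.2867]
orientation: [-3.134, -0.445, 0.078]
force: [-0.3, 0.1, 0.6]
opening: 0.0853
grasp_force: 0.0
t: 43.93
eef_pos: [0.3526, 0.3455, 0.2726]
orientation: [-3.141, -0.44, 0.082]
force: [0.0, 0.6, 0.8]
opening: 0.085
grasp_force: 0.0
tube fin 65 x [-131. -112.] y 2.4
tube fin 138 x [-190. -152.] y -0.3
tube fin 139 x [-249. -212.] y 3.1
tube fin 144 x [-310. -271.] y 2.3
wrist [[-0.7, 11.2, 59.1], [9.5, 17.2, 60.6], [19.1, 23.3, 61.8]]
side [[0.4, 12.1, 51.4], [9.9, 19.6, 57.5], [18.7, 25.2, 60.2]]
side (0.478, -0.292) 268 median z 0.0284
side (0.5995, -0.302) 253 median z 0.0297
scene [[2.6, 8.6, 50.9], [14.8, 12.6, 57.0], [21.3, 22.1, 61.1]]
scene (0.478, -0.292) 584 median z 0.0307
scene (0.5995, -0.302) 716 median z 0.0302
```

View pics/end_side.png

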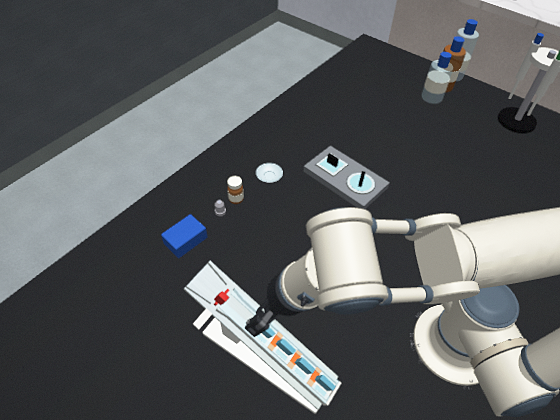

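The gate is shut with its tab at (221,297). The carriers are in the tube, both inserts are seated (332,160 and 362,180), and the bystanders haven't moved.

```bash
python3 -c "
from rig import arm
print(arm.close_job())"
```

```text
the job is handed in; nothing more can be done
None
```

The job is handed in: both inserts are seated in their recesses, the four carriers on the bench are in the tube with orange ends uphill, the gate is fully shut behind them, and the jar, dish, tip box and objective were left where they stood.

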